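# Make up two service kits on pinned kit boards

### The job

Make up the two service kits: on each kit board drop the hubbed flange whose two holes fit over that board's dowel pins, until it lies flat on the board; the third flange fits neither and stays off the boards. On the board with the widely spaced pins also set the tape measure standing on its edge as it stands now and the cable connector lying flat, each centred on its own black end pad, and on the board with the closely spaced pins stand the jar upright, centred on either end pad.

Things in the scene. Friction and masses are not known exactly. Their poses are not given: they have to be found in the camera images.
- board_wide: Fixed plywood kit board, 240 x 120 x 8 mm, with two upright dark steel dowel pins and, at each end, a flush black rubber pad 70 x 100 mm. Origin: centre of the underside; x along the 240 mm length, y along the 120 mm width. Pad centres at x = +78 and -78 mm, y = 0; board and pad top at z = 8 mm. Pins 9 mm thick, at x = 0, y = +36 and -36 mm (72 mm apart: the widely spaced pair), rising to z = 22 mm, their last 6 mm tapered to 4 mm. The board is symmetric under a half turn.
- board_narrow: Fixed plywood kit board, 240 x 120 x 8 mm, with two upright dark steel dowel pins and, at each end, a flush black rubber pad 70 x 100 mm. Origin: centre of the underside; x along the 240 mm length, y along the 120 mm width. Pad centres at x = +78 and -78 mm, y = 0; board and pad top at z = 8 mm. Pins 9 mm thick, at x = 0, y = +22 and -22 mm (44 mm apart: the closely spaced pair), rising to z = 22 mm, their last 6 mm tapered to 4 mm. The board is symmetric under a half turn.
- flange_wide: Loose dark steel flange, 0.16 kg: flat plate 60 x 96 x 6 mm with a round central hub, 24 mm in diameter, whose flat top is 40 mm above the underside (grip it by the hub), and two plain 14 mm through holes. Origin: centre of the underside; x along the 60 mm side, y along the 96 mm side, z up along the hub. Holes on the long centre line at y = +36 and -36 mm, 72 mm apart, near the ends; it fits the widely spaced pins. Symmetric under a half turn.
- flange_narrow: Loose dark steel flange, 0.16 kg: flat plate 60 x 96 x 6 mm with a round central hub, 24 mm in diameter, whose flat top is 40 mm above the underside (grip it by the hub), and two plain 14 mm through holes. Origin: centre of the underside; x along the 60 mm side, y along the 96 mm side, z up along the hub. Holes on the long centre line at y = +22 and -22 mm, 44 mm apart, close to the hub; it fits the closely spaced pins. Symmetric under a half turn.
- flange_diagonal: Loose dark steel flange, 0.16 kg: flat plate 60 x 96 x 6 mm with a round central hub, 24 mm in diameter, whose flat top is 40 mm above the underside (grip it by the hub), and two plain 14 mm through holes. Origin: centre of the underside; x along the 60 mm side, y along the 96 mm side, z up along the hub. Holes set diagonally at (x, y) = (+17, +22) and (-17, -22) mm; it fits neither board. Symmetric under a half turn.
- tape_measure: Loose pocket tape measure in a case 36 x 74 x 63 mm, 0.22 kg, standing on its edge. Origin: centre of the underside; x across the flat sides (solid from -17 to 17 mm: grip here), y along the 74 mm length (solid from -29 to 37 mm), z up.
- connector: Loose cable connector with moulded grey hood, 34 x 82 x 16 mm overall, 0.05 kg, lying flat. Origin: centre of the underside of the whole 82 mm length; x across its 34 mm width, y along its length, z up. The solid hood spans y = -34 to 16 mm, 16 mm high with parallel sides at x = +17 and -17 mm (grip across it, at about y = -9 mm); the thin cable stub points to +y.
- jar: Loose round plain white-grey sample jar with a white screw lid, 48 x 46 x 66 mm, 0.14 kg, standing upright. Origin: centre of the underside; z up. Grip round the body, about 46 mm across, 20 to 45 mm above its underside.
Mind the look-alikes: they are no part of the job. Of the things shaped like the connector, the grey one is meant.

How it is judged:
At the end, for the whole second after the job is handed in: Each matching flange is over its pins, flat on its board; tape measure and connector upright and flat on separate pads of the wide-pin board, the jar upright on a pad of the narrow-pin board, each origin within 15 mm of its pad's centre along x and y; third flange off both boards; all at rest (horizontal distance between flange_wide and board_wide below 0.006 m and z of flange_wide in the frame of board_wide between 0.004 and 0.0115 m and angle between each of flange_wide, flange_narrow's own z axis and vertical below 0.06 rad and angle between the y axis of flange_wide and the y axis of board_wide, either way round below 0.15 rad and linear speed of each of flange_wide, flange_narrow, tape_measure, connector, jar, flange_diagonal below 0.02 m/s and angular speed of each of flange_wide, flange_narrow, tape_measure, connector, jar, flange_diagonal below 0.2 rad/s and horizontal distance between flange_narrow and board_narrow below 0.006 m and z of flange_narrow in the frame of board_narrow between 0.004 and 0.0115 m and angle between the y axis of flange_narrow and the y axis of board_narrow, either way round below 0.15 rad and (((x of tape_measure in the frame of board_wide between 0.063 and 0.093 m and y of tape_measure in the frame of board_wide between -0.015 and 0.015 m) and (x of connector in the frame of board_wide between -0.093 and -0.063 m and y of connector in the frame of board_wide between -0.015 and 0.015 m)) or ((x of tape_measure in the frame of board_wide between -0.093 and -0.063 m and y of tape_measure in the frame of board_wide between -0.015 and 0.015 m) and (x of connector in the frame of board_wide between 0.063 and 0.093 m and y of connector in the frame of board_wide between -0.015 and 0.015 m))) and z of tape_measure in the frame of board_wide between 0.004 and 0.013 m and angle between each of tape_measure, connector, jar's own z axis and vertical below 0.1 rad and z of connector in the frame of board_wide between 0.004 and 0.013 m and ((x of jar in the frame of board_narrow between 0.063 and 0.093 m and y of jar in the frame of board_narrow between -0.015 and 0.015 m) or (x of jar in the frame of board_narrow between -0.093 and -0.063 m and y of jar in the frame of board_narrow between -0.015 and 0.015 m)) and z of jar in the frame of board_narrow between 0.004 and 0.013 m and not (x of flange_diagonal in the frame of board_wide between -0.13 and 0.13 m and y of flange_diagonal in the frame of board_wide between -0.07 and 0.07 m) and not (x of flange_diagonal in the frame of board_narrow between -0.13 and 0.13 m and y of flange_diagonal in the frame of board_narrow between -0.07 and 0.07 m)); the robot touches nothing.
It also fails if it takes over 120 s, if anything falls off the work surface, if the arm or the gripper's body presses on something with over 40 N, if the wrist force passes 120 N, or if a joint passes its speed limit or range.

### The arm

A 6-joint arm with a two-finger parallel gripper is mounted at the origin on a cart in front of the work surface, level with it; the furniture and walls round the work are solid. World frame = base frame: x ahead of the robot, y to its left, z up, the work surface at z = 0. Lengths are in m, angles in rad, forces in N, time in s.
With the tool pointing down it reaches from about 0.275 to 1 m from the base axis. Payload 8.4 kg.
Tool frame: the origin (TCP) lies on the mounting face of the last link; the fingertips stand 173 mm ahead of it and the grasp point (between the pads) lies 155 mm ahead of it; y points along the fingers, z is the direction in which the jaws open and shut, and the axes are right-handed (so a half turn about y gives the same grasp; the last joint's range is limited). The gripper opens to 85 mm and grips with 20 to 120 N. Pads are 22 mm wide; open, the fingers measure 114 mm over their backs; the gripper's body (76 mm by 85 mm) begins 54 mm behind the grasp point. The pads swing forward as they close: fully open they stand 13 mm farther back than shut.
Start: joints at [-1.337, 0.353, 1.633, -0, 1.155, -0.002], TCP at [0.146, -0.608, 0.405] pointing down, gripper open.
Joint ranges: [-2.63, 2.63], [-0.92, 2.1], [0.06, 2.66], [-1.3, 4.44], [0, 2.69], [-3.02, 3.02]. Speed limits (rad/s): [2.22, 2.22, 2.79, 3.14, 3.14, 3.14].

### API

Orientations are given as a unit quaternion [x, y, z, w].
In Python, from cell import env gives the robot as it stands.
- The arm moves only by the shell command python3 -m jog 'ROWS' [FORCE]. ROWS is JSON, a list of rows, each a list of 5 numbers: the finger opening in m, from 0 to 0.0854, then the shift along the tool's x, y, z in m, then the turn about the tool's y in rad. In form: [[fingers, dx, dy, dz, twist], ...]. A call has 1 to 20 rows; each row shifts and turns the pose as measured when the row begins, along the tool's axes as they then stand; what a row does not reach is not made up. A row lasts 1/10 s, in which the tool goes at most 50 mm and 8.59 degrees, less where a joint would pass 70% of its speed; a pose out of reach is approached as far as the arm can. A call with a gripper value outside its range is refused whole. The fingers move at their own pace and stop on an object; FORCE is the grip in N (left out, the last holds). Time passes only in rows, so rows that do not move let the fingers close. It gives the time, the measured TCP pose, the force and the opening at its end, in the units of the state.
- env.observe(): the state, without advancing time (a new reading comes with each control period).
- env.get_image(name): name is "side" or "top" or "wrist"; returns a dict with "image" (384x512x3 uint8, red, green, blue), "z_map" (384x512 float32, m along the optical axis (not along the pixel's ray), 0 where there is no reading), "fx", "fy", "cx", "cy" (pixels), "rvec" (rotation vector, rad) and "tvec" (3), from world to camera coordinates, as OpenCV has them; the wrist camera has in their place "hand_eye" (4x4, takes a point from camera to tool coordinates, whose origin is the TCP and whose axes are the tool frame's). Camera axes: x right, y down, z forward; pixel columns grow to the right and rows downward; lengths in m; the calibration is good to about 2 mm. A picture is of the moment at which its call begins: read the wrist's pose just before it.
- env.close_job(): hands the job in, once; it reports no verdict.
The state is a dict: "time": time; "qpos": joint angles; "dq": joint speeds; "joint_torque": joint torques, N m; "position": TCP position; "ee_rot": TCP orientation; "contact_force": force on the tool from outside, world axes, zero at the start; "torque": the same for the moment, N m; "width": finger opening in m.
Only numpy, scipy, OpenCV 4.12 (cv2) and the standard library are available. Lean on these libraries where they do the work, as an engineer would, in place of code of your own. Each camera call takes 0.05 s, during which the arm holds its last target.

## Working session

There is one attempt and no reset: what is moved stays moved. The work goes in short steps, Python scripts to look and compute and a shell command to move; the robot and the scene stay as the last step left them, time stands still between calls to the robot, and variables do not carry over. Pictures are saved under pics/ and viewed, and the job is handed in when it is done.

```bash
ls; mkdir -p pics
python3 - <<'E'
from cell import env
import cv2
print(env.observe())
for n in ["top","side","wrist"]:
    d=env.get_image(n); cv2.imwrite(f"pics/{n}0.png",cv2.cvtColor(d["image"],cv2.COLOR_RGB2BGR))
    print(n,{k:v for k,v in d.items() if k not in("image","z_map")})
E
```

```text
pics
{'time': 0.0, 'qpos': array([-1.33738994e+00,  3.53683362e-01,  1.63415963e+00, -2.81850772e-05,
        1.15519958e+00, -2.40765516e-03]), 'dq': array([ 3.05364529e-04,  1.00161285e-03, -1.64340867e-03, -5.80507872e-06,
       -6.01759864e-04,  6.93233517e-04]), 'joint_torque': array([ 8.23314567e-04, -6.05236173e+01, -3.42064941e+01, -1.12807620e-04,
        9.31434974e-03,  7.47473017e-07]), 'position': array([ 0.14595672, -0.60746942,  0.4039286 ]), 'ee_rot': array([-0.08325192,  0.70270485, -0.70168854,  0.08311566]), 'contact_force': array([ 0.07386791,  0.06919341, -0.0545755 ]), 'torque': array([ 0.01062723,  0.01891973, -0.04227786]), 'width': 0.08528385805150913}
top {'fx': 359.0335702803462, 'fy': 359.0335702803462, 'cx': 250.12304946067312, 'cy': 189.73727448554433, 'rvec': array([ 2.16607444, -2.0406927 ,  0.22053595]), 'tvec': array([-0.04710531,  0.57714885,  0.88976519])}
side {'fx': 385.3290566740835, 'fy': 385.3290566740835, 'cx': 250.1661235789795, 'cy': 195.8966150382612, 'rvec': array([ 2.26063681,  0.87414139, -0.32279729]), 'tvec': array([-0.42117537, -0.27445804,  1.31611912])}
wrist {'fx': 278.786529086916, 'fy': 278.786529086916, 'cx': 255.97212349592155, 'cy': 185.82107799664678, 'hand_eye': array([[ 7.30112423e-04,  9.52084079e-01,  3.05835532e-01,
        -7.90813390e-02],
       [-2.03891878e-04, -3.05835465e-01,  9.52084359e-01,
         2.94972445e-02],
       [ 9.99999713e-01, -7.57485999e-04, -2.91720611e-05,
         1.69359458e-04],
       [ 0.00000000e+00,  0.00000000e+00,  0.00000000e+00,
         1.00000000e+00]])}
```

View pics/top0.png

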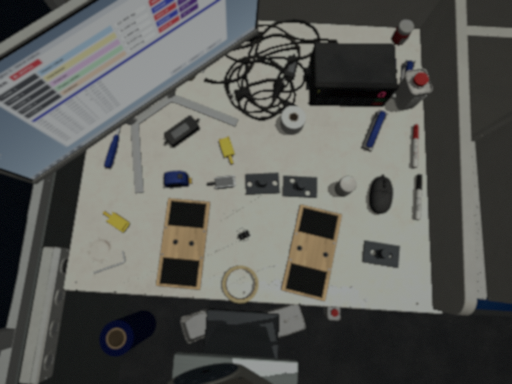

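View pics/side0.png

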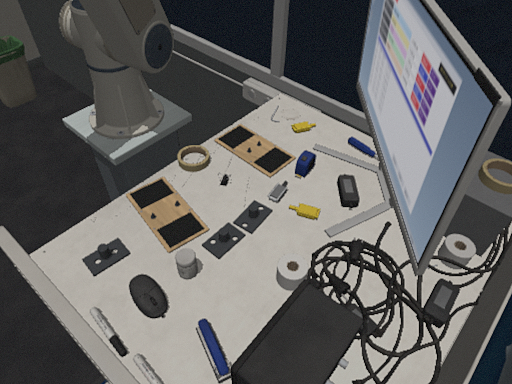

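View pics/wrist0.png

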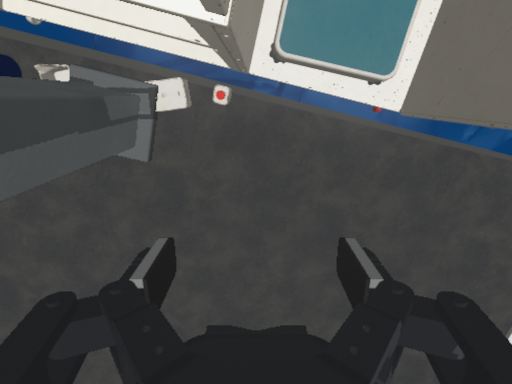

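```bash
cat > h.py <<'E'
from cell import env
import cv2, numpy as np
from scipy.spatial.transform import Rotation as R
def cam(n, d=None, pose=None):
    d=d or env.get_image(n)
    K=np.array([[d["fx"],0,d["cx"]],[0,d["fy"],d["cy"]],[0,0,1]])
    if n=="wrist":
        p,q=pose
        T=np.eye(4);T[:3,:3]=R.from_quat(q).as_matrix();T[:3,3]=p
        W=T@d["hand_eye"]; return d,K,W[:3,:3],W[:3,3]
    M=cv2.Rodrigues(d["rvec"])[0]
    return d,K,M.T,-M.T@d["tvec"]
def shot(n):
    s=env.observe(); return cam(n,None,(s["position"],s["ee_rot"]))
def ray(c,uv,z):
    d,K,Rm,o=c
    uv=np.atleast_2d(uv).astype(float)
    r=(Rm@np.linalg.inv(K)@np.c_[uv,np.ones(len(uv))].T).T
    return o+r*((z-o[2])/r[:,2])[:,None]
def proj(c,P):
    d,K,Rm,o=c
    q=(K@Rm.T@(np.atleast_2d(P)-o).T).T
    return q[:,:2]/q[:,2:]
def save(c,name,box=None,s=1):
    im=cv2.cvtColor(c[0]["image"],cv2.COLOR_RGB2BGR)
    if box: im=im[box[1]:box[3],box[0]:box[2]]
    im=cv2.resize(im,None,fx=s,fy=s,interpolation=cv2.INTER_CUBIC); cv2.imwrite("pics/"+name,im)
E
python3 - <<'E'
from h import *
c=shot("top"); save(c,"top1.png",(80,130,440,310),2.2)
print("cam",c[3], proj(c,[[0,0,0]]))
for n,uv,z in [("bw",(183,243),.008),("bn",(312,251),.008),("f1",(262,181),.04),("f2",(299,184),.04),("f3",(380,252),.04),("tape",(176,179),.063),("conn",(222,182),.016),("jar",(346,185),.066)]: print(n,ray(c,uv,z).round(3))
im=c[0]["z_map"]; print(im[181,262],im[243,150])
E
```

```text
cam [ 0.37525689 -0.02539428  0.99274328] [[231.1153506  422.62547336]]
bw [[0.432 0.161 0.008]]
bn [[ 0.431 -0.189  0.008]]
f1 [[ 0.61  -0.043  0.04 ]]
f2 [[ 0.608 -0.144  0.04 ]]
f3 [[ 0.438 -0.362  0.04 ]]
tape [[0.596 0.187 0.063]]
conn [[0.607 0.068 0.016]]
jar [[ 0.606 -0.266  0.066]]
0.9804169 0.9865521
```

View pics/top1.png

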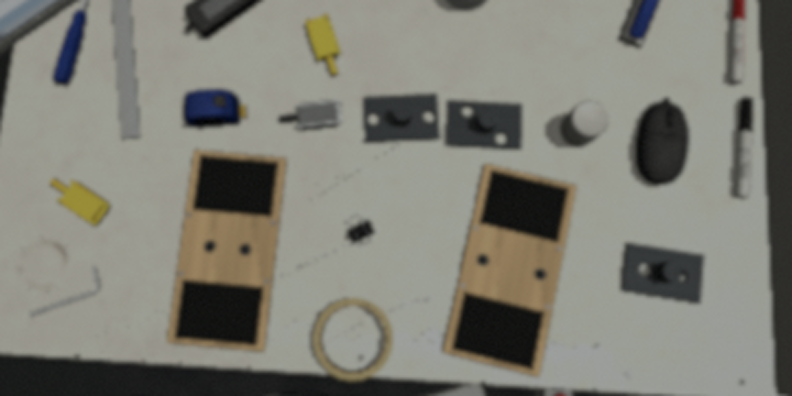

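```bash
cat >> h.py <<'E'
def tool():
    s=env.observe(); return np.array(s["position"]),R.from_quat(s["ee_rot"]).as_matrix(),s
def delta(P,yawz=None):
    """tool-frame shift to world TCP P; twist to put jaw axis at world angle yawz (mod pi)"""
    p,Rm,s=tool()
    d=Rm.T@(np.array(P)-p)
    tw=None
    if yawz is not None:
        a=np.arctan2(Rm[1,2],Rm[0,2]); tw=-(yawz-a); tw=(tw+np.pi/2)%np.pi-np.pi/2
    print("t",round(s["time"],2),"tcp",p.round(4),"d_tool",d.round(4),"twist",tw if tw is None else round(tw,3),"(deg row .15)", "w",round(s["width"],4),"F",np.round(s["contact_force"],1),"q6",round(s["qpos"][5],2))
E
python3 - <<'E'
from h import *
p,Rm,s=tool(); print(Rm.round(3))
c=shot("top")
# orientation from minAreaRect : boards (wood), dark flanges
im=c[0]["image"]; g=cv2.cvtColor(im,cv2.COLOR_RGB2HSV)
for n,ctr,z,r in [("f_wide",(262,181),.006,28),("f_diag",(299,184),.006,28),("f_nar",(380,252),.006,28)]:
    m=((g[...,2]<110)*255).astype(np.uint8); 
    nn,l,st,ce=cv2.connectedComponentsWithStats(m)
    k=l[ctr[1]-4,ctr[0]+12] ; print(n,st[k],ce[k])
    ys,xs=np.where(l==k)
    P=ray(c,np.c_[xs,ys],z)[:,:2]
    rr=cv2.minAreaRect(P.astype(np.float32)*1000); print(np.round(rr[0],1),np.round(rr[1],1),rr[2])
print(g[243,183],g[215,183],g[230,150])
m=cv2.inRange(g,(5,60,60),(25,255,255)); 
cs,_=cv2.findContours(m,cv2.RETR_EXTERNAL,cv2.CHAIN_APPROX_NONE)
for q in cs:
    if cv2.contourArea(q)>1500:
        rr=cv2.minAreaRect((ray(c,q[:,0,:],.008)[:,:2]*1000).astype(np.float32)); print("board",rr)
delta([0.42,-0.36,0.32],0)
E
```

```text
[[-0.972 -0.     0.234]
 [-0.234  0.001 -0.972]
 [-0.    -1.    -0.001]]
f_wide [245 173  35  22 680] [261.71176471 183.35588235]
[612.1 -43.5] [60.5 95.7] 6.0679779052734375
f_diag [282 176  35  22 689] [299.19013062 186.44121916]
[ 609.3 -148.9] [60.4 95.7] 1.1668542623519897
f_nar [362 241  38  27 810] [380.49382716 253.82592593]
[ 435.3 -374.2] [98.6 60. ] 84.26344299316406
[ 18  97 140] [50 38 20] [ 33  16 156]
board ((431.54791259765625, -188.3778839111328), (117.98603057861328, 236.64535522460938), 79.49856567382812)
board ((433.7387390136719, 161.2545166015625), (117.9435043334961, 237.3625946044922), 88.26107788085938)
t 0.25 tcp [ 0.146  -0.6076  0.4043] d_tool [-0.3243  0.0845 -0.1767] twist -1.335 (deg row .15) w 0.0852 F [-0.  -0.7 -0.8] q6 -0.0
```

```bash
python3 -m jog '[[0.085,-0.04,0.01,-0.022,0],[0.085,-0.04,0.01,-0.022,0],[0.085,-0.04,0.01,-0.022,0],[0.085,-0.04,0.01,-0.022,0],[0.085,-0.04,0.01,-0.022,0],[0.085,-0.04,0.01,-0.022,0],[0.085,-0.04,0.01,-0.022,0],[0.085,-0.04,0.01,-0.022,0],[0.085,0,0,0,-0.148],[0.085,0,0,0,-0.148],[0.085,0,0,0,-0.148],[0.085,0,0,0,-0.148],[0.085,0,0,0,-0.148],[0.085,0,0,0,-0.148],[0.085,0,0,0,-0.148],[0.085,0,0,0,-0.148],[0.085,0,0,0,-0.148]]'
python3 - <<'E'
from h import *
delta([0.42,-0.36,0.32],0)
E
```

```text
time: 1.95
position: [0.4266, -0.3519, 0.32]
ee_rot: [0.503, -0.497, 0.498, -0.502]
contact_force: [0.1, 0.6, 0.3]
width: 0.0853
t 1.95 tcp [ 0.4266 -0.3519  0.32  ] d_tool [ 0.0081  0.0001 -0.0067] twist 0.009 (deg row .15) w 0.0853 F [0.1 0.6 0.3] q6 -0.7
```

Run:
```python
from h import *
c=shot("wrist"); save(c,"w1.png",None,1.5)
```

```text
(no output)
```

View pics/w1.png

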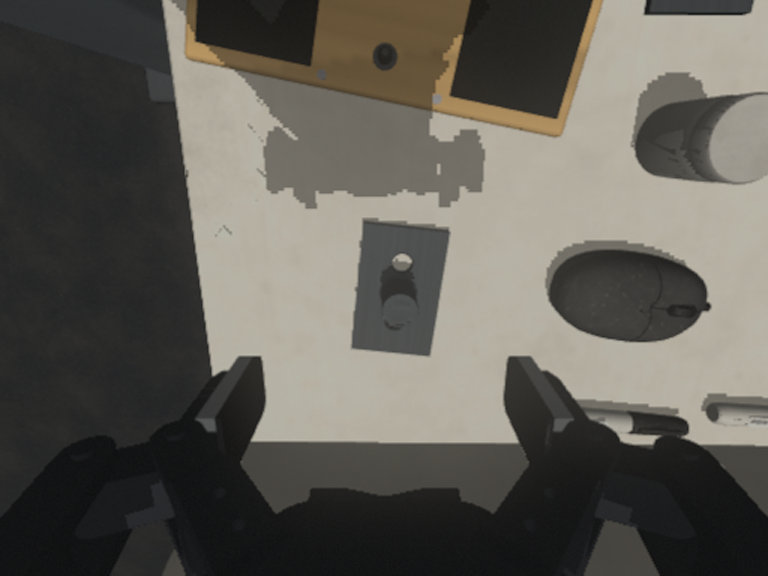

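Run:
```python
from h import *
c=shot("wrist"); g=cv2.cvtColor(c[0]["image"],cv2.COLOR_RGB2GRAY)
p=proj(c,[[.4353,-.3742,.006],[.4353,-.3742,.04]]); print(p.round(1))
crop=c[0]["image"][140:245,225:310]; cv2.imwrite("pics/w1c.png",cv2.cvtColor(cv2.resize(crop,None,fx=6,fy=6,interpolation=cv2.INTER_CUBIC),cv2.COLOR_RGB2BGR))
print(g[190:215:4,240:300:4])
```

```text
[[263.  193.2]
 [263.9 205. ]]
[[ 82  79  81  81  51  49  49  49  48  65  79  79  80  81 175]
 [ 82  79  81  72  50  49  49  50  50  56  79  79  79  80 176]
 [ 82  80  80  76  50  77  82  80  78  50  78  79  79 116 175]
 [ 82  80  81  80  75  78  78  77  79  77  79  78  79 146 175]
 [ 81  80  81  80  80  80  80  81  81  80  78  78  80 173 177]
 [ 81  80  80  79  81  79  79  79  79  79  80  79  80 177 177]
 [ 81  80  81  79  66  80  80  78  66  79  79  80  81 177 177]]
```

View pics/w1c.png

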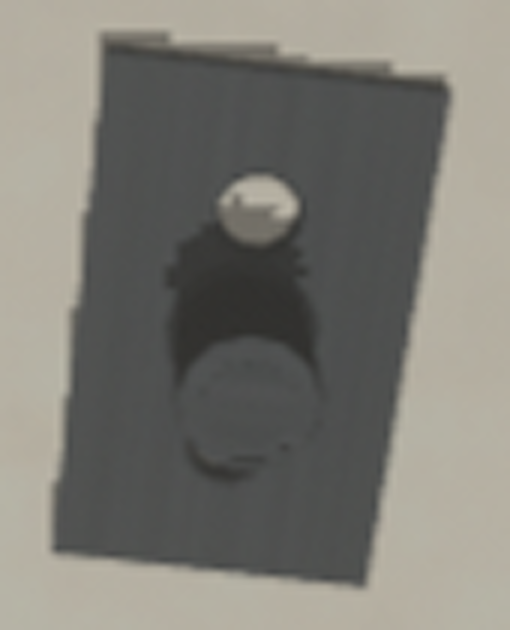

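```bash
cat >> h.py <<'E'
def corners(c,pts,s,off,z):
    uv=(np.array(pts,float)+.5)/s-.5+np.array(off); P=ray(c,uv,z)[:,:2]
    r=cv2.minAreaRect((P*1000).astype(np.float32))
    print((P*1000).round(1).tolist(),"mean",P.mean(0).round(4),"len",[round(1000*np.linalg.norm(P[i]-P[(i+1)%len(P)]),1) for i in range(len(P))],"ang",[round(float(np.degrees(np.arctan2(*(P[(i+1)%len(P)]-P[i])[::-1]))),1) for i in range(len(P))])
    return P
E
python3 - <<'E'
from h import *
c=shot("wrist")
corners(c,[(104,45),(449,88),(366,585),(53,549)],6,(225,140),.006)
corners(c,[(249,400)],6,(225,140),.04)
corners(c,[(258,209)],6,(225,140),.006)
E
```

```text
[[412.7, -324.1], [472.1, -331.3], [461.4, -427.2], [402.0, -419.8]] mean [ 0.437  -0.3756] len [np.float64(59.8), np.float64(96.4), np.float64(59.8), np.float64(96.3)] ang [-6.9, -96.4, 173.0, 83.6]
[[437.1, -375.5]] mean [ 0.4371 -0.3755] len [np.float64(0.0)] ang [0.0]
[[439.5, -353.1]] mean [ 0.4395 -0.3531] len [np.float64(0.0)] ang [0.0]
```

Run:
```python
from h import *
delta([0.437,-0.3755,0.182],-0.117)
```

```text
t 2.1 tcp [ 0.4267 -0.3519  0.32  ] d_tool [0.0233 0.1381 0.0104] twist 0.117 (deg row .15) w 0.085 F [ 0.4 -0.  -0.2] q6 -0.69
```

```bash
python3 -m jog '[[0.07,0.0233,0,0.0104,0],[0.06,0,0.045,0,0.117],[0.06,0,0.045,0,0],[0.06,0,0.03,0,0],[0.06,0,0.012,0,0]]'
python3 - <<'E'
from h import *
delta([0.437,-0.3755,0.182],-0.117)
E
```

```text
time: 2.6
position: [0.4395, -0.3782, 0.1877]
ee_rot: [0.462, -0.531, 0.539, -0.462]
contact_force: [-0.4, -0.6, -0.2]
width: 0.0598
t 2.6 tcp [ 0.4395 -0.3782  0.1877] d_tool [-0.0023  0.0056 -0.0029] twist -0.03 (deg row .15) w 0.0598 F [-0.4 -0.6 -0.2] q6 -0.56
```

```bash
python3 -m jog '[[0.06,-0.0023,0.0056,-0.0029,-0.03],[0.06,0,0,0,0]]'
python3 - <<'E'
from h import *
delta([0.437,-0.3755,0.182],-0.117)
E
```

```text
time: 2.8
position: [0.4365, -0.3751, 0.1808]
ee_rot: [0.47, -0.526, 0.532, -0.469]
contact_force: [0.2, 0.3, -0.3]
width: 0.0602
t 2.8 tcp [ 0.4365 -0.3751  0.1808] d_tool [ 0.0004 -0.0012  0.0005] twist -0.002 (deg row .15) w 0.0602 F [ 0.2  0.3 -0.3] q6 -0.59
```

Close on the hub and lift.

```bash
python3 -m jog '[[0.01,0,0,0,0],[0.01,0,0,0,0],[0.01,0,0,0,0],[0.01,0,0,0,0],[0.01,0,0,0,0],[0.01,0,-0.02,0,0],[0.01,0,-0.04,0,0],[0.01,0,-0.04,0,0],[0.01,0,-0.02,0,0],[0.01,0,0,0,0]]' 60
python3 - <<'E'
from h import *
delta([0.437,-0.14,0.32],0)
c=shot("wrist"); save(c,"w2.png",None,1.5)
E
```

```text
time: 3.8
position: [0.4363, -0.3744, 0.3091]
ee_rot: [0.469, -0.525, 0.534, -0.469]
contact_force: [-0.0, -0.4, -0.4]
width: 0.0216
t 3.8 tcp [ 0.4363 -0.3744  0.3091] d_tool [-0.2327 -0.0132 -0.0274] twist -0.121 (deg row .15) w 0.0216 F [-0.  -0.4 -0.4] q6 -0.59
```

View pics/w2.png

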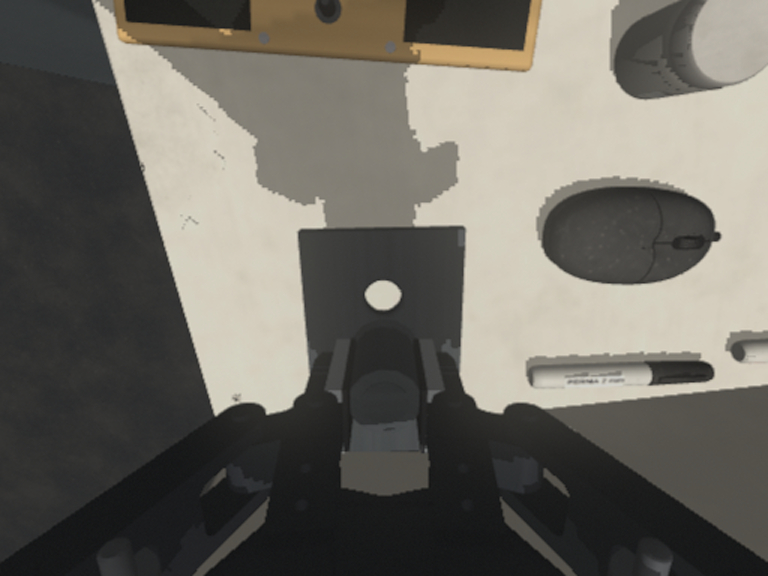

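```bash
python3 -m jog '[[0.01,-0.03,0,-0.003,-0.03],[0.01,-0.045,0,-0.003,-0.03],[0.01,-0.045,0,-0.003,-0.03],[0.01,-0.045,0,0,-0.03],[0.01,-0.045,0,0,0],[0.01,-0.045,0,0,0],[0.01,-0.045,0,0,0],[0.01,-0.045,0,0,0],[0.01,-0.03,0,0,0],[0.01,-0.01,0,0,0],[0.01,0,0,0,0]]'
python3 - <<'E'
from h import *
delta([0.437,0.03,0.32],0)
c=shot("wrist"); save(c,"w3.png",None,1.5)
E
```

```text
time: 4.95
position: [0.4322, 0.0244, 0.2887]
ee_rot: [0.505, -0.501, 0.499, -0.496]
contact_force: [-0.4, -0.2, -1.9]
width: 0.0217
t 4.95 tcp [0.4322 0.0244 0.2887] d_tool [-0.0054 -0.0314  0.0045] twist 0.001 (deg row .15) w 0.0217 F [-0.4 -0.2 -1.9] q6 0.06
```

View pics/w3.png

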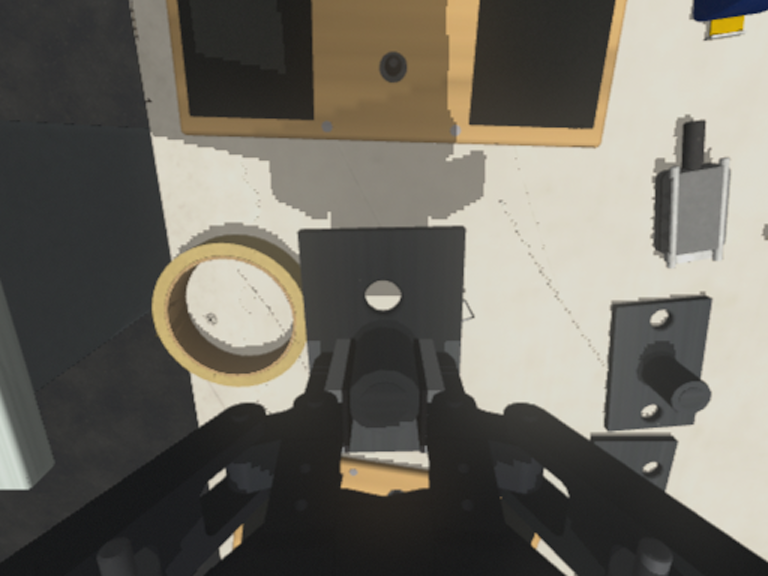

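```bash
python3 -m jog '[[0.01,-0.03,-0.03,0,0],[0.01,-0.03,-0.04,0,0],[0.01,-0.02,-0.02,0,0],[0.01,0,0,0,0]]'
python3 - <<'E'
from h import *
delta([0.437,0.03,0.32],0)
c=shot("wrist"); save(c,"w4.png",None,1.5)
E
```

```text
time: 5.4
position: [0.4339, 0.1014, 0.3783]
ee_rot: [0.505, -0.504, 0.5, -0.492]
contact_force: [0.4, -0.1, -1.2]
width: 0.0219
t 5.4 tcp [0.4339 0.1014 0.3783] d_tool [0.0709 0.0589 0.0045] twist -0.006 (deg row .15) w 0.0219 F [ 0.4 -0.1 -1.2] q6 0.24
```

View pics/w4.png

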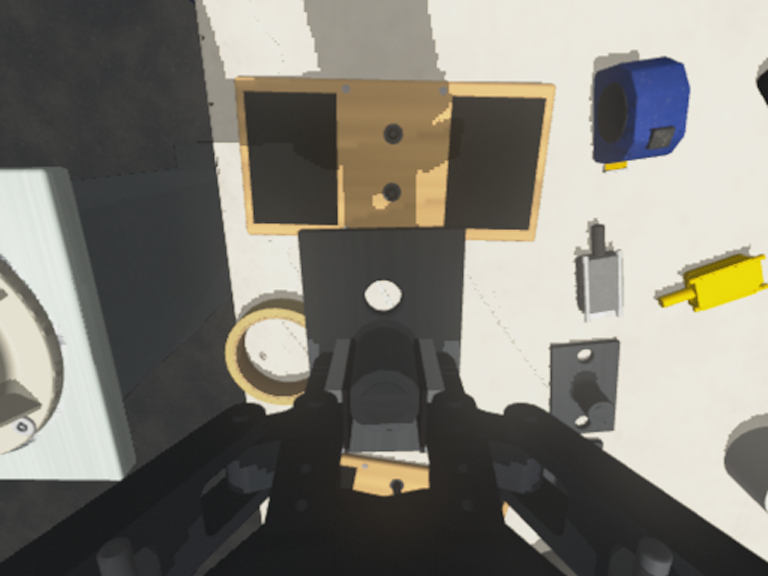

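Run:
```python
from h import *
c=shot("wrist"); save(c,"w4a.png",(150,45,380,165),3.4); save(c,"w4b.png",(190,145,320,250),6)
```

```text
(no output)
```

View pics/w4a.png

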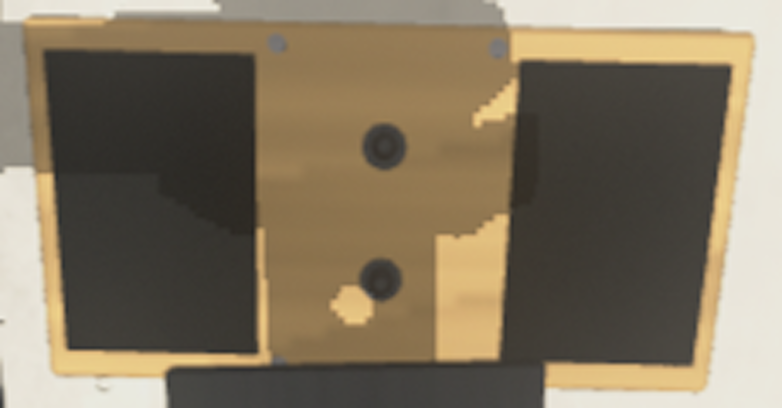

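View pics/w4b.png

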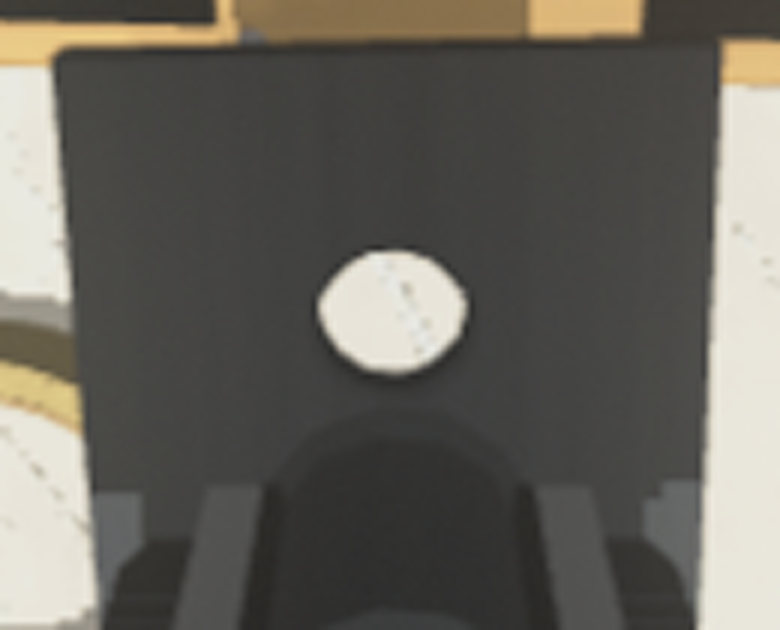

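Run:
```python
from h import *
c=shot("wrist"); p,Rm,s=tool()
print("pads"); 
A=corners(c,[(45,50),(256,54),(256,352),(66,348)],3.4,(150,45),.008)
B=corners(c,[(519,61),(731,66),(692,365),(500,358)],3.4,(150,45),.008)
print((A.mean(0)+B.mean(0))/2, np.degrees(np.arctan2(*(B.mean(0)-A.mean(0))[::-1])), np.linalg.norm(A.mean(0)-B.mean(0)))
P=corners(c,[(384,147),(380,280)],3.4,(150,45),.020)
# held flange in tool frame
def tl(pts,s,off,y):
    d,K,Rw,o=c; Hm=d["hand_eye"]
    uv=(np.array(pts,float)+.5)/s-.5+np.array(off)
    r=(Hm[:3,:3]@np.linalg.inv(K)@np.c_[uv,np.ones(len(uv))].T).T; o=Hm[:3,3]
    return (o+r*((y-o[1])/r[:,1])[:,None])*1000
print(tl([(393,311)],6,(190,145),.178).round(1), tl([(57,50),(719,42)],6,(190,145),.175).round(1))
```

```text
pads
[[323.2, 214.6], [392.6, 212.8], [388.3, 114.4], [319.6, 116.1]] mean [0.3559 0.1645] len [np.float64(69.4), np.float64(98.5), np.float64(68.7), np.float64(98.6)] ang [-1.5, -92.5, 178.6, 87.9]
[[478.5, 209.8], [547.4, 207.7], [544.8, 109.1], [476.1, 111.9]] mean [0.5117 0.1596] len [np.float64(68.9), np.float64(98.6), np.float64(68.8), np.float64(98.0)] ang [-1.8, -91.5, 177.7, 88.6]
[0.43381069 0.16204232] -1.7811048061069745 0.15583765066165908
[[434.4, 183.5], [433.0, 141.1]] mean [0.4337 0.1623] len [np.float64(42.5), np.float64(42.5)] ang [-91.8, 88.2]
[[-2.43e+01  1.78e+02  1.00e-01]] [[-49.9 175.  -29.4]
 [-50.6 175.   28.8]]
```

Run:
```python
from h import *
delta([0.4338,0.162,0.25],-0.031)
```

```text
t 5.55 tcp [0.4325 0.0998 0.3753] d_tool [-0.0635  0.1246  0.0035] twist 0.024 (deg row .15) w 0.0219 F [-1.2 -0.  -1.8] q6 0.24
```

```bash
python3 -m jog '[[0.01,-0.03,0.02,0.002,0.024],[0.01,-0.03,0.04,0.001,0],[0.01,-0.003,0.04,0,0],[0.01,0,0.02,0,0],[0.01,0,0,0,0]]'
python3 - <<'E'
from h import *
delta([0.4338,0.162,0.21],-0.031)
E
```

```text
time: 6.05
position: [0.4337, 0.1558, 0.2457]
ee_rot: [-0.5, 0.513, -0.507, 0.48]
contact_force: [0.1, 0.0, -2.0]
width: 0.0219
t 6.05 tcp [0.4337 0.1558 0.2457] d_tool [-0.0067  0.0356  0.0008] twist -0.01 (deg row .15) w 0.0219 F [ 0.1  0.  -2. ] q6 0.39
```

```bash
python3 -m jog '[[0.01,-0.0065,0,0.0005,-0.01],[0.01,0,0.015,0,0],[0.01,0,0,0,0]]'
python3 - <<'E'
from h import *
delta([0.4338,0.162,0.21],-0.031)
p,Rm,s=tool(); print(Rm[:,1].round(4))
E
```

```text
time: 6.35
position: [0.4345, 0.1603, 0.2305]
ee_rot: [-0.503, 0.511, -0.505, 0.481]
contact_force: [-0.6, -0.7, -1.1]
width: 0.0219
t 6.35 tcp [0.4345 0.1603 0.2305] d_tool [-0.002   0.0205 -0.0002] twist -0.002 (deg row .15) w 0.0219 F [-0.6 -0.7 -1.1] q6 0.39
[-0.029  -0.0147 -0.9995]
```

```bash
cat >> h.py <<'E'
def dtip(P,yaw=None,L=0.18):
    """shift bringing the tool point L ahead of TCP to world P"""
    p,Rm,s=tool(); tip=p+Rm[:,1]*L
    a=np.arctan2(Rm[1,2],Rm[0,2]); tw=None
    if yaw is not None: tw=round((a-yaw+np.pi/2)%np.pi-np.pi/2,3)
    print("t",round(s["time"],2),"tip",tip.round(4),"d_tool",(Rm.T@(np.array(P)-tip)).round(4),"twist",tw,"tilt",Rm[:2,1].round(3),"w",round(s["width"],4),"F",np.round(s["contact_force"],1),"q6",round(s["qpos"][5],2))
E
python3 - <<'E'
from h import *
dtip([.4338,.162,.04],-.031)
E
```

```text
t 6.35 tip [0.4293 0.1576 0.0506] d_tool [-0.0047  0.0104  0.0046] twist -0.002 tilt [-0.029 -0.015] w 0.0219 F [-0.6 -0.7 -1.1] q6 0.39
```

```bash
python3 -m jog '[[0.01,-0.0045,0,0.0046,0],[0.01,0,0.008,0,0],[0.01,0,0,0,0]]'
python3 - <<'E'
from h import *
dtip([.4338,.162,.028],-.031)
c=shot("wrist"); save(c,"w5.png",None,1.5)
c=shot("side"); save(c,"s5.png",(200,100,320,200),6)
E
```

```text
time: 6.65
position: [0.441, 0.1649, 0.2248]
ee_rot: [-0.501, 0.511, -0.505, 0.482]
contact_force: [-0.7, 0.2, -1.5]
width: 0.0217
t 6.65 tip [0.4366 0.1625 0.0448] d_tool [ 0.0004  0.0169 -0.0024] twist -0.002 tilt [-0.024 -0.013] w 0.0217 F [-0.7  0.2 -1.5] q6 0.39
```

View pics/w5.png

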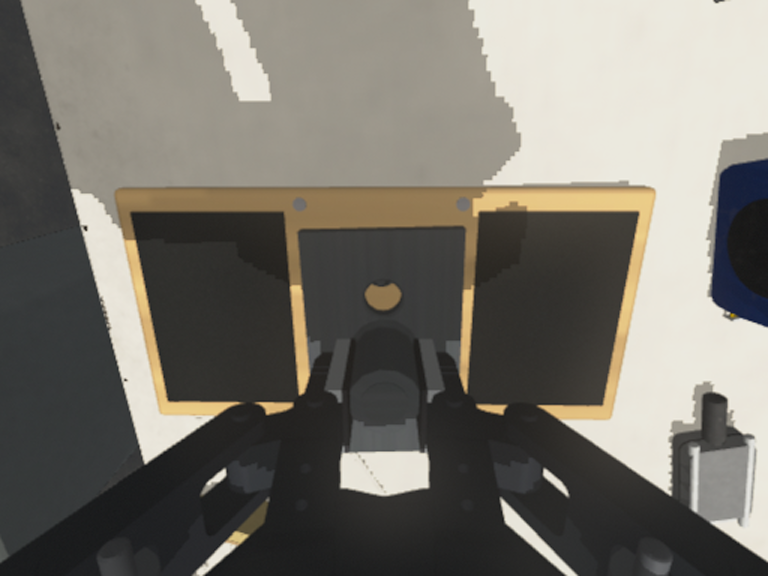

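View pics/s5.png

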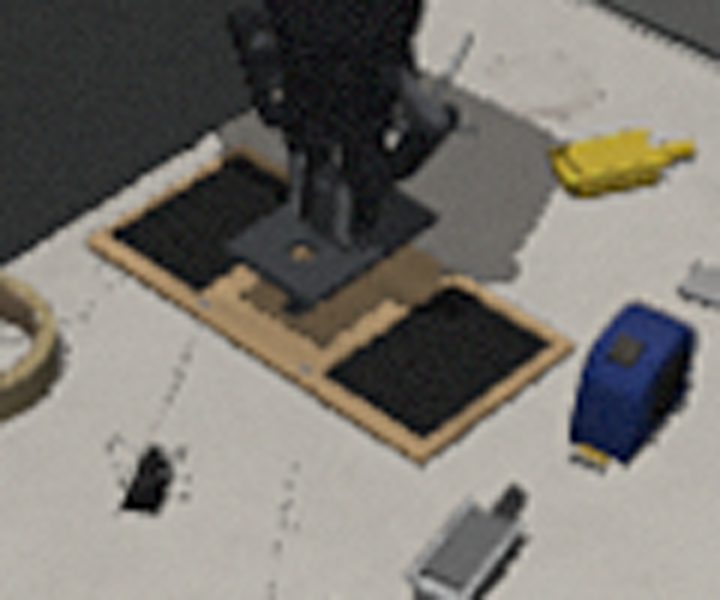

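```bash
python3 -m jog '[[0.01,0,0.006,-0.0015,0],[0.01,0,0,0,0]]'
python3 - <<'E'
from h import *
dtip([.4338,.162,.028],-.031)
E
```

```text
time: 6.95
position: [0.4396, 0.165, 0.2193]
ee_rot: [-0.501, 0.511, -0.506, 0.483]
contact_force: [-0.0, 0.7, -1.6]
width: 0.0215
t 6.95 tip [0.4355 0.1628 0.0394] d_tool [ 0.0007  0.0114 -0.0014] twist -0.002 tilt [-0.023 -0.012] w 0.0215 F [-0.   0.7 -1.6] q6 0.39
```

```bash
python3 -m jog '[[0.01,0.0005,0.008,-0.0012,0],[0.01,0,0.003,0,0],[0.01,0,0,0,0]]'
python3 - <<'E'
from h import *
dtip([.4338,.162,.02],-.031)
c=shot("wrist"); save(c,"w6.png",(170,120,350,270),4.4)
for y in (184,140): print(proj(c,[[.434,y/1000,.022],[.434,y/1000,.008]]))
E
```

```text
time: 7.25
position: [0.4377, 0.1643, 0.2072]
ee_rot: [-0.501, 0.511, -0.506, 0.483]
contact_force: [-0.5, 0.1, -1.3]
width: 0.0218
t 7.25 tip [0.4335 0.162  0.0273] d_tool [-0.0001  0.0073  0.0005] twist -0.002 tilt [-0.023 -0.013] w 0.0218 F [-0.5  0.1 -1.3] q6 0.4
[[254.71841345 196.00829702]
 [255.30050706 188.27914713]]
[[257.12642704 260.01822627]
 [257.50035318 248.44241682]]
```

View pics/w6.png

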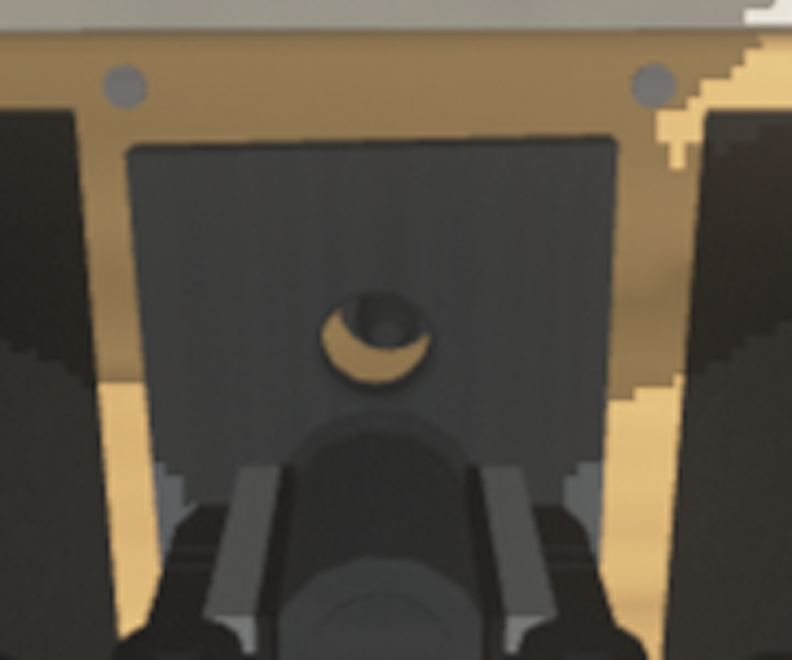

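```bash
python3 -m jog '[[0.01,0,0,0.0018,0],[0.01,0,0.004,0,0],[0.01,0,0,0,0]]'
python3 - <<'E'
from h import *
dtip([.4355,.1622,.009],-.031)
c=shot("wrist"); save(c,"w7.png",(170,120,350,270),4.4)
E
```

```text
time: 7.6
position: [0.4397, 0.1642, 0.2031]
ee_rot: [-0.501, 0.511, -0.506, 0.483]
contact_force: [0.2, -0.9, -1.8]
width: 0.0219
t 7.6 tip [0.4356 0.162  0.0232] d_tool [-0.0004  0.0142  0.0002] twist -0.002 tilt [-0.023 -0.013] w 0.0219 F [ 0.2 -0.9 -1.8] q6 0.39
```

View pics/w7.png

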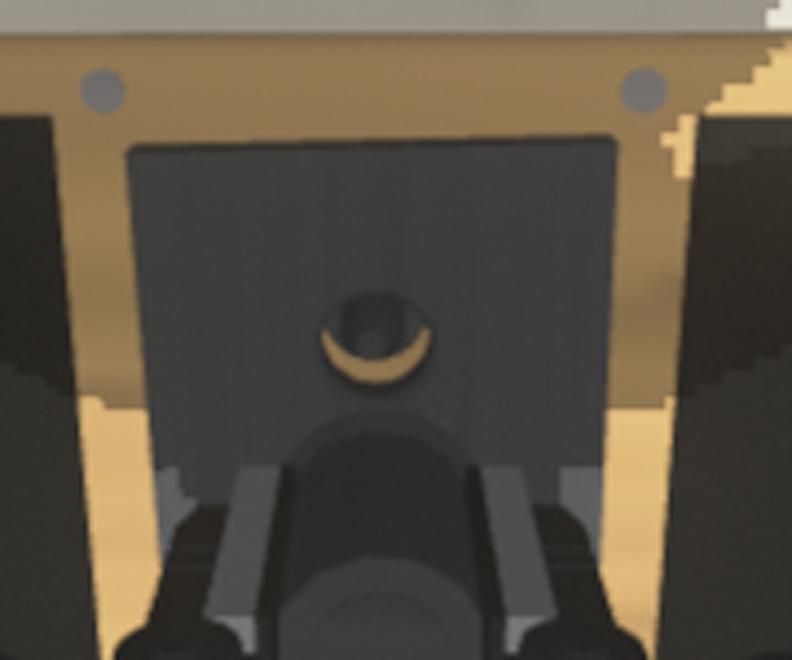

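```bash
python3 -m jog '[[0.01,0,0.005,0,0],[0.01,0,0.004,0,0],[0.01,0,0.002,0,0]]'
python3 - <<'E'
from h import *
dtip([.4355,.1622,.009],-.031)
E
```

```text
time: 7.95
position: [0.4397, 0.1642, 0.1922]
ee_rot: [-0.5, 0.51, -0.506, 0.483]
contact_force: [-10.0, -2.1, 42.2]
width: 0.0213
t 7.95 tip [0.4357 0.162  0.0123] d_tool [-0.0003  0.0033 -0.0002] twist -0.002 tilt [-0.022 -0.012] w 0.0213 F [-10.   -2.1  42.2] q6 0.39
```

```bash
python3 -m jog '[[0.01,0,-0.001,0,0]]'
python3 - <<'E'
from h import *
dtip([.4355,.1622,.009],-.031)
c=shot("wrist"); save(c,"w8.png",(170,120,350,270),4.4)
c=shot("side"); save(c,"s8.png",(200,100,320,200),6)
E
```

```text
time: 8.05
position: [0.4399, 0.1642, 0.1933]
ee_rot: [-0.5, 0.51, -0.506, 0.483]
contact_force: [0.6, 0.5, -1.8]
width: 0.0218
t 8.05 tip [0.4359 0.162  0.0133] d_tool [-0.0002  0.0043 -0.0003] twist -0.002 tilt [-0.022 -0.012] w 0.0218 F [ 0.6  0.5 -1.8] q6 0.39
```

View pics/w8.png

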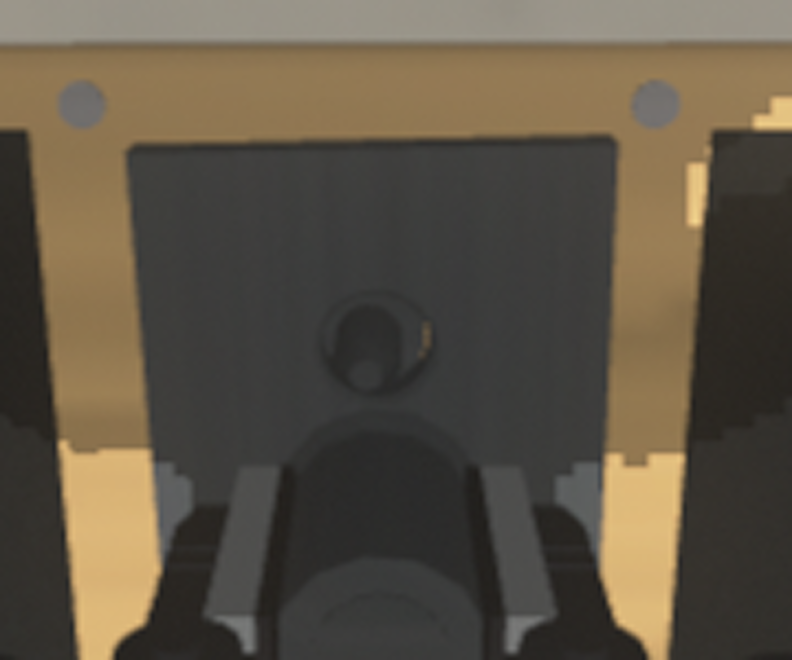

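View pics/s8.png

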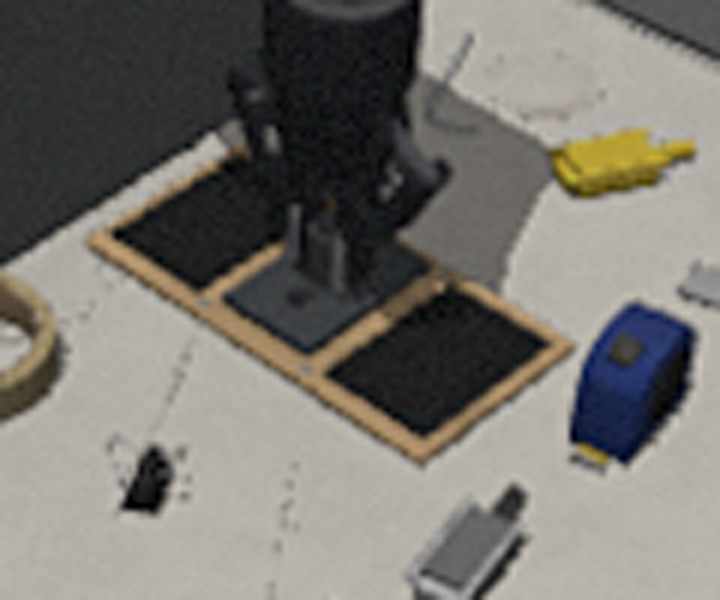

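```bash
python3 -m jog '[[0.05,0,0,0,0],[0.05,0,0,0,0],[0.06,0,0,0,0],[0.06,0,-0.02,0,0],[0.06,0,-0.04,0,0],[0.06,0,-0.04,0,0],[0.06,0,-0.02,0,0]]'
python3 - <<'E'
from h import *
dtip([.4355,.1622,.15],-.031)
c=shot("wrist"); save(c,"w9.png",None,1.5)
E
```

```text
time: 8.85
position: [0.4414, 0.1653, 0.3135]
ee_rot: [-0.503, 0.512, -0.505, 0.48]
contact_force: [-0.1, -0.7, -0.4]
width: 0.06
t 8.85 tip [0.436  0.1626 0.1336] d_tool [ 0.0007 -0.0163 -0.001 ] twist -0.002 tilt [-0.03  -0.015] w 0.06 F [-0.1 -0.7 -0.4] q6 0.39
```

View pics/w9.png

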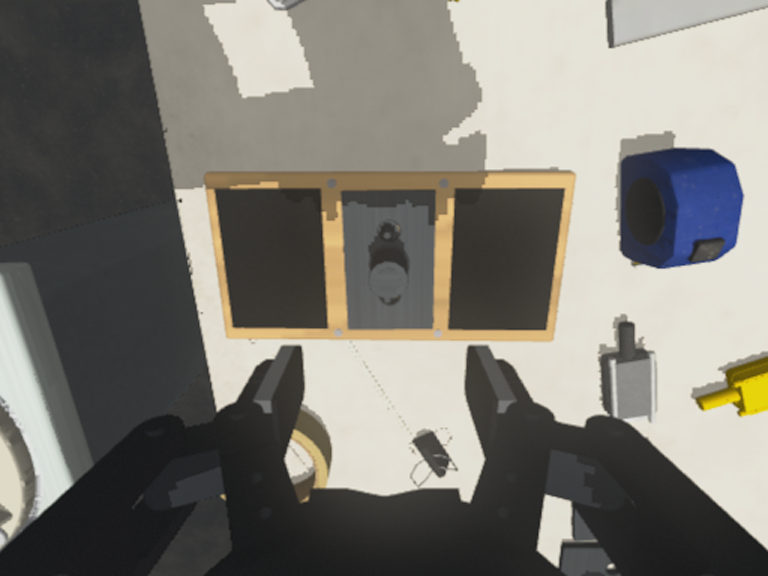

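```bash
python3 -m jog '[[0.06,0.02,0,0.02,-0.02],[0.06,0.035,0,0.035,-0.02],[0.06,0.035,0,0.035,-0.02],[0.06,0.035,0,0.035,-0.02],[0.06,0.03,0,0.03,-0.02],[0.06,0.02,0,0.012,-0.02],[0.06,0.01,0,0,0],[0.06,0,0,0,0]]'
python3 - <<'E'
from h import *
dtip([.612,-.0435,.15],.105)
c=shot("wrist"); save(c,"w10.png",None,1.5)
E
```

```text
time: 9.7
position: [0.6184, -0.0232, 0.3127]
ee_rot: [0.532, -0.479, 0.473, -0.514]
contact_force: [0.0, -0.0, 0.3]
width: 0.0602
t 9.7 tip [ 0.6141 -0.0255  0.1328] d_tool [ 0.0179 -0.0169 -0.0042] twist -0.011 tilt [-0.024 -0.012] w 0.0602 F [ 0.  -0.   0.3] q6 -0.12
```

View pics/w10.png

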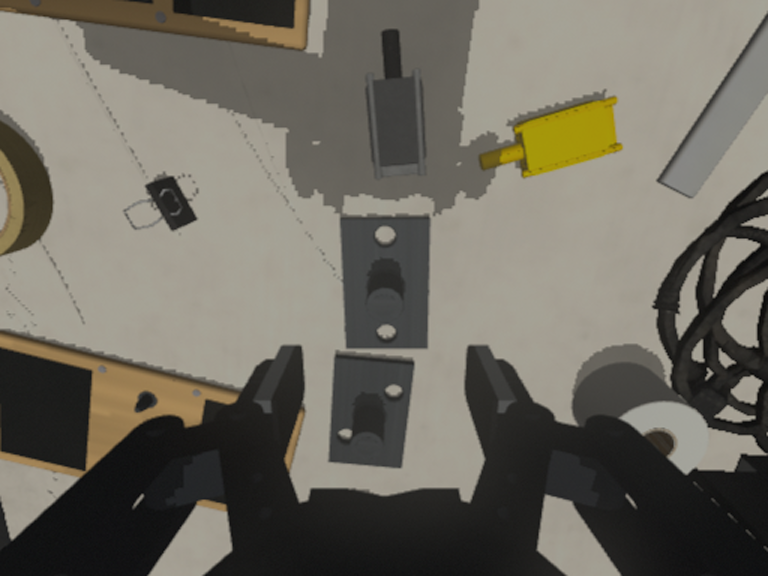

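Run:
```python
from h import *
c=shot("wrist"); save(c,"w10a.png",(215,135,295,240),5.6); save(c,"w10b.png",(225,10,305,125),5)
```

```text
(no output)
```

View pics/w10a.png

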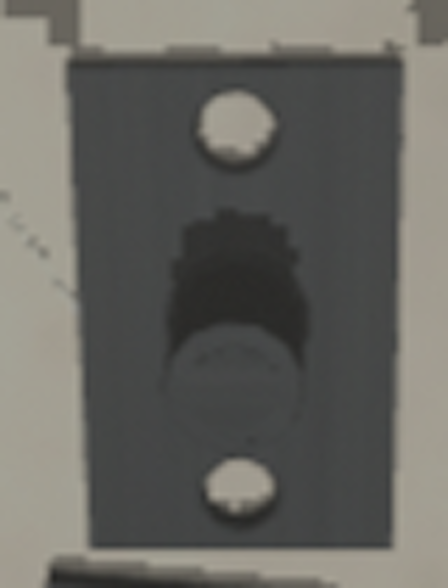

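View pics/w10b.png

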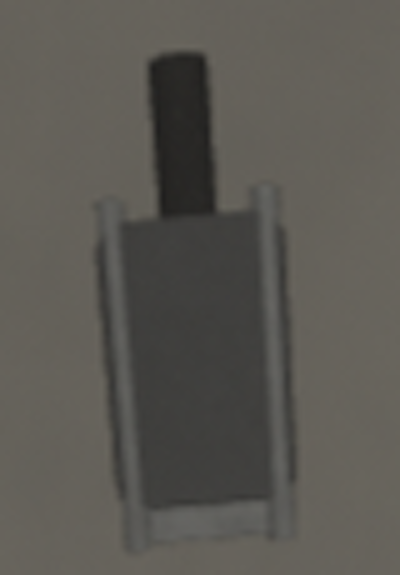

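Run:
```python
from h import *
c=shot("wrist")
corners(c,[(67,60),(404,58),(393,547),(90,547)],5.6,(215,135),.006)
corners(c,[(233,375)],5.6,(215,135),.04)
corners(c,[(236,128),(240,488)],5.6,(215,135),.004)
print("conn")
for z in(.008,.014): corners(c,[(95,205),(280,188),(298,535),(124,550)],5,(225,10),z)
corners(c,[(180,55)],5,(225,10),.01)
dtip([.612,-.0435,.15],.105)
```

```text
[[579.0, 3.1], [638.7, 9.4], [649.1, -87.0], [589.5, -93.4]] mean [ 0.6141 -0.042 ] len [np.float64(60.1), np.float64(96.9), np.float64(59.9), np.float64(97.1)] ang [6.0, -83.9, -173.9, 96.2]
[[613.7, -40.5]] mean [ 0.6137 -0.0405] len [np.float64(0.0)] ang [0.0]
[[610.2, -6.7], [617.9, -78.4]] mean [ 0.614  -0.0425] len [np.float64(72.2), np.float64(72.2)] ang [-83.9, 96.1]
conn
[[589.3, 90.1], [621.9, 95.9], [632.6, 36.5], [599.7, 30.5]] mean [0.6108 0.0633] len [np.float64(33.1), np.float64(60.3), np.float64(33.5), np.float64(60.5)] ang [10.0, -79.7, -169.7, 99.9]
[[589.7, 89.4], [621.6, 95.0], [632.1, 37.0], [599.9, 31.1]] mean [0.6108 0.0631] len [np.float64(32.4), np.float64(59.0), np.float64(32.8), np.float64(59.2)] ang [10.0, -79.7, -169.7, 99.9]
[[602.1, 114.6]] mean [0.6021 0.1146] len [np.float64(0.0)] ang [0.0]
t 9.85 tip [ 0.6136 -0.0235  0.1332] d_tool [ 0.0199 -0.0165 -0.0039] twist -0.009 tilt [-0.024 -0.012] w 0.0598 F [-0.1 -0.6 -0.3] q6 -0.12
```

```bash
python3 -m jog '[[0.06,0.0185,0.02,0,-0.009],[0.06,0,0.04,0,0],[0.06,0,0.03,0,0],[0.06,0,0.01,0,0],[0.06,0,0,0,0]]'
python3 - <<'E'
from h import *
dtip([.614,-.042,.023],.105,.16)
E
```

```text
time: 10.35
position: [0.6156, -0.0353, 0.2137]
ee_rot: [0.535, -0.474, 0.469, -0.519]
contact_force: [0.6, 0.8, -1.0]
width: 0.0604
t 10.35 tip [ 0.6124 -0.0371  0.0537] d_tool [0.0048 0.0307 0.0017] twist 0.006 tilt [-0.02  -0.011] w 0.0604 F [ 0.6  0.8 -1. ] q6 -0.16
```

```bash
python3 -m jog '[[0.06,0.0046,0,0.0016,0.006],[0.06,0,0.015,0,0],[0.06,0,0.01,0,0],[0.06,0,0,0,0]]'
python3 - <<'E'
from h import *
dtip([.614,-.042,.023],.105,.16)
E
```

```text
time: 10.75
position: [0.6187, -0.0391, 0.191]
ee_rot: [0.532, -0.474, 0.472, -0.519]
contact_force: [0.4, -0.3, -0.3]
width: 0.06
t 10.75 tip [ 0.6165 -0.0409  0.031 ] d_tool [ 0.0007  0.008  -0.0025] twist 0.001 tilt [-0.014 -0.012] w 0.06 F [ 0.4 -0.3 -0.3] q6 -0.15
```

```bash
python3 -m jog '[[0.06,0.0008,0.004,-0.0015,0],[0.06,0,0.003,0,0],[0.03,0,0,0,0],[0.01,0,0,0,0],[0.01,0,0,0,0],[0.01,0,0,0,0],[0.01,0,0,0,0],[0.01,0,-0.02,0,0],[0.01,0,-0.04,0,0],[0.01,0,-0.04,0,0],[0.01,0,-0.02,0,0],[0.01,0,0,0,0]]'
python3 - <<'E'
from h import *
dtip([.434,-.24,.12],-.183,.16)
c=shot("wrist"); save(c,"w11.png",None,1.5)
E
```

```text
time: 11.95
position: [0.6182, -0.0388, 0.3062]
ee_rot: [0.533, -0.475, 0.471, -0.518]
contact_force: [0.2, -0.5, -2.7]
width: 0.022
t 11.95 tip [ 0.6153 -0.0406  0.1462] d_tool [ 0.1789  0.0317 -0.2008] twist 0.288 tilt [-0.018 -0.011] w 0.022 F [ 0.2 -0.5 -2.7] q6 -0.16
```

View pics/w11.png

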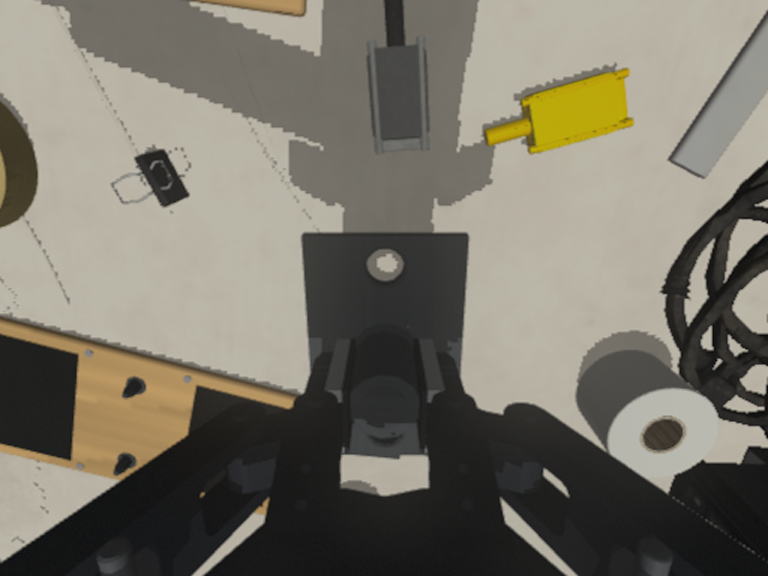

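```bash
python3 -m jog '[[0.01,0.02,-0.02,-0.02,0.07],[0.01,0.03,-0.025,-0.035,0.07],[0.01,0.03,-0.015,-0.04,0.07],[0.01,0.035,-0.01,-0.035,0.07],[0.01,0.04,-0.01,-0.02,0],[0.01,0.04,0,-0.005,0],[0.01,0.02,0,0,0],[0.01,0,0,0,0]]'
python3 - <<'E'
from h import *
dtip([.434,-.25,.2],-.183,.16)
c=shot("wrist"); save(c,"w12.png",None,1.5)
E
```

```text
time: 12.8
position: [0.438, -0.2473, 0.3789]
ee_rot: [-0.463, 0.55, -0.537, 0.441]
contact_force: [-0.3, 0.9, -2.0]
width: 0.0217
t 12.8 tip [ 0.4323 -0.2484  0.219 ] d_tool [0.001  0.019  0.0026] twist -0.0 tilt [-0.036 -0.007] w 0.0217 F [-0.3  0.9 -2. ] q6 -0.31
```

View pics/w12.png

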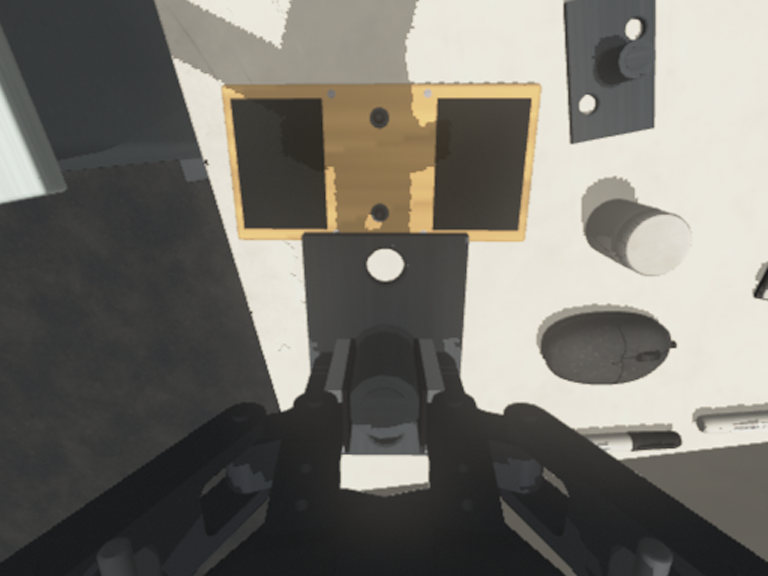

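Run:
```python
from h import *
c=shot("wrist"); save(c,"w12a.png",(140,50,370,165),3.4); np.save("pics/w12pose.npy",np.r_[env.observe()["position"],env.observe()["ee_rot"]])
```

```text
(no output)
```

View pics/w12a.png

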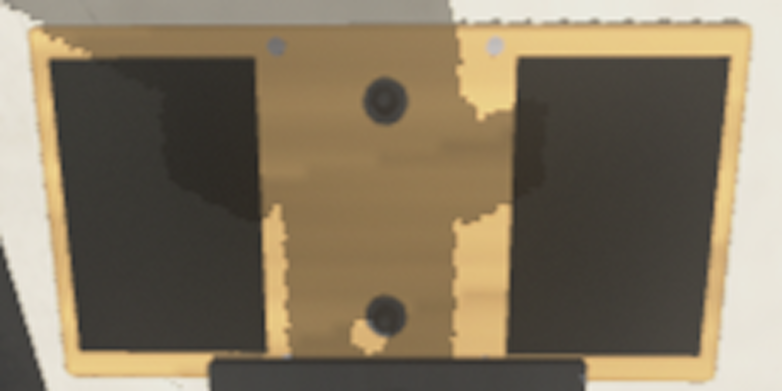

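Run:
```python
from h import *
c=shot("wrist")
A=corners(c,[(50,58),(255,59),(266,350),(80,350)],3.4,(140,50),.008)
B=corners(c,[(518,58),(729,58),(700,354),(507,353)],3.4,(140,50),.008)
print((A.mean(0)+B.mean(0))/2, np.degrees(np.arctan2(*(B.mean(0)-A.mean(0))[::-1])), np.linalg.norm(A.mean(0)-B.mean(0)))
corners(c,[(385,101),(385,316)],3.4,(140,50),.020)
dtip([.434,-.25,.2],-.183,.16)
```

```text
[[331.9, -118.0], [399.7, -131.0], [381.2, -227.6], [313.4, -215.5]] mean [ 0.3565 -0.173 ] len [np.float64(69.1), np.float64(98.3), np.float64(68.9), np.float64(99.3)] ang [-10.9, -100.8, 169.9, 79.3]
[[485.5, -146.8], [553.3, -159.5], [535.9, -256.5], [467.6, -244.0]] mean [ 0.5106 -0.2017] len [np.float64(68.9), np.float64(98.5), np.float64(69.4), np.float64(98.9)] ang [-10.6, -100.2, 169.6, 79.6]
[ 0.43355494 -0.18737612] -10.555078385401497 0.15669925577286165
[[440.3, -152.4], [427.4, -221.1]] mean [ 0.4338 -0.1867] len [np.float64(69.9), np.float64(69.9)] ang [-100.7, 79.3]
t 12.95 tip [ 0.4332 -0.2459  0.2191] d_tool [0.0037 0.0191 0.0022] twist 0.002 tilt [-0.036 -0.006] w 0.0219 F [ 1.4 -0.5 -1.8] q6 -0.31
```

```bash
python3 -m jog '[[0.01,-0.02,0.02,0,0],[0.01,-0.02,0.035,0,0],[0.01,-0.01,0.035,0,0],[0.01,-0.004,0.02,0,0],[0.01,0,0.01,0,0],[0.01,0,0,0,0]]'
python3 - <<'E'
from h import *
dtip([.435,-.187,.04],-.184)
E
```

```text
time: 13.55
position: [0.4469, -0.1846, 0.2529]
ee_rot: [-0.466, 0.548, -0.535, 0.444]
contact_force: [-0.7, 0.8, -1.5]
width: 0.0221
t 13.55 tip [ 0.4405 -0.1855  0.0731] d_tool [ 0.0021  0.0332 -0.004 ] twist 0.011 tilt [-0.036 -0.005] w 0.0221 F [-0.7  0.8 -1.5] q6 -0.2
```

```bash
python3 -m jog '[[0.01,0.0018,0.01,-0.004,0.01],[0.01,0,0.015,0,0],[0.01,0,0.01,0,0],[0.01,0,0,0,0]]'
python3 - <<'E'
from h import *
dtip([.435,-.187,.027],-.184)
E
```

```text
time: 13.95
position: [0.4424, -0.1864, 0.2186]
ee_rot: [-0.462, 0.549, -0.539, 0.442]
contact_force: [1.0, 0.6, -1.7]
width: 0.0216
t 13.95 tip [ 0.4368 -0.1877  0.0387] d_tool [-0.0005  0.0118 -0.0016] twist -0.0 tilt [-0.031 -0.007] w 0.0216 F [ 1.   0.6 -1.7] q6 -0.19
```

```bash
python3 -m jog '[[0.01,-0.0005,0.006,-0.0014,0],[0.01,0,0.002,0,0],[0.01,0,0,0,0]]'
python3 - <<'E'
from h import *
dtip([.435,-.187,.027],-.184)
c=shot("wrist"); save(c,"w13.png",(170,120,350,270),4.4)
E
```

```text
time: 14.25
position: [0.4413, -0.1863, 0.2112]
ee_rot: [-0.461, 0.549, -0.54, 0.442]
contact_force: [0.6, 0.1, -2.5]
width: 0.0217
t 14.25 tip [ 0.436  -0.1877  0.0313] d_tool [-0.0006  0.0043 -0.001 ] twist -0.001 tilt [-0.029 -0.008] w 0.0217 F [ 0.6  0.1 -2.5] q6 -0.19
```

View pics/w13.png

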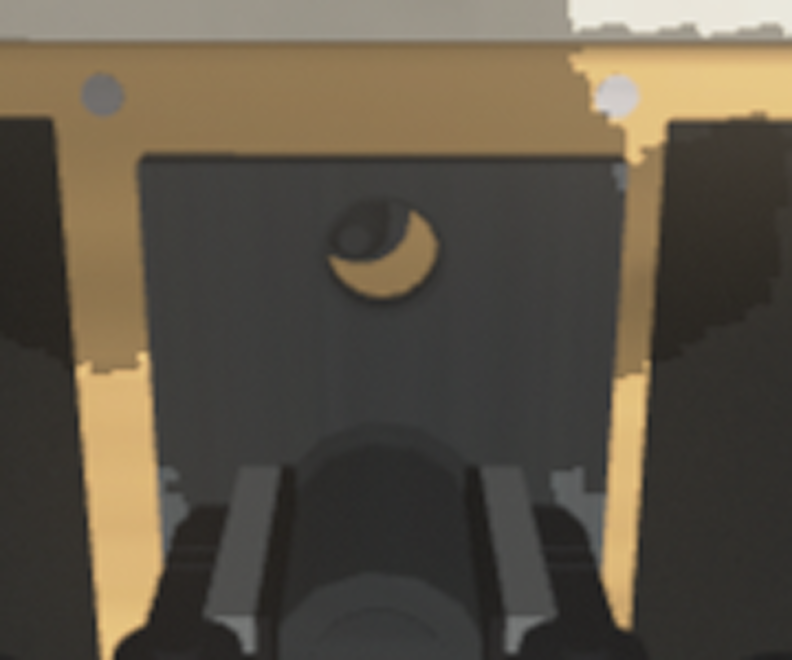

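```bash
python3 -m jog '[[0.01,0,0,-0.0035,0],[0.01,0,0.003,0,0],[0.01,0,0,0,0]]'
python3 - <<'E'
from h import *
dtip([.432,-.187,.027],-.184)
c=shot("wrist"); save(c,"w14.png",(170,120,350,270),4.4)
E
```

```text
time: 14.6
position: [0.4377, -0.1858, 0.2089]
ee_rot: [-0.461, 0.548, -0.54, 0.442]
contact_force: [0.1, 0.2, -2.0]
width: 0.0219
t 14.6 tip [ 0.4326 -0.1872  0.029 ] d_tool [-0.0001  0.002  -0.0006] twist -0.001 tilt [-0.028 -0.008] w 0.0219 F [ 0.1  0.2 -2. ] q6 -0.19
```

View pics/w14.png

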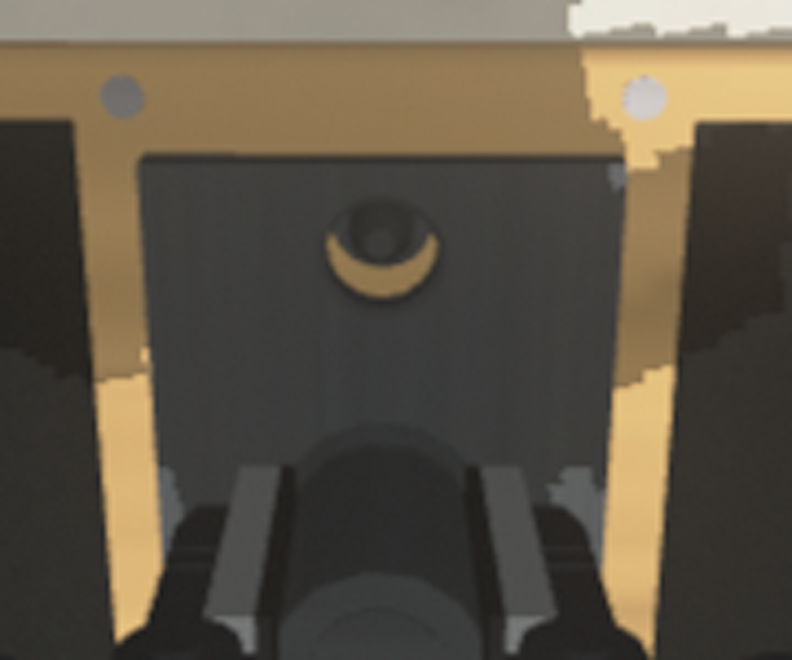

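Centred. Descend.

```bash
python3 -m jog '[[0.01,0,0.005,0,0],[0.01,0,0.005,0,0],[0.01,0,0.002,0,0],[0.01,0,0,0,0]]'
python3 - <<'E'
from h import *
dtip([.432,-.187,.012],-.184)
c=shot("wrist"); save(c,"w15.png",(170,120,350,270),4.4)
E
```

```text
time: 15.05
position: [0.4375, -0.1859, 0.1959]
ee_rot: [-0.461, 0.548, -0.54, 0.442]
contact_force: [-0.4, -0.1, -2.1]
width: 0.0214
t 15.05 tip [ 0.4324 -0.1874  0.016 ] d_tool [-0.0004  0.004  -0.0004] twist -0.001 tilt [-0.028 -0.008] w 0.0214 F [-0.4 -0.1 -2.1] q6 -0.19
```

View pics/w15.png

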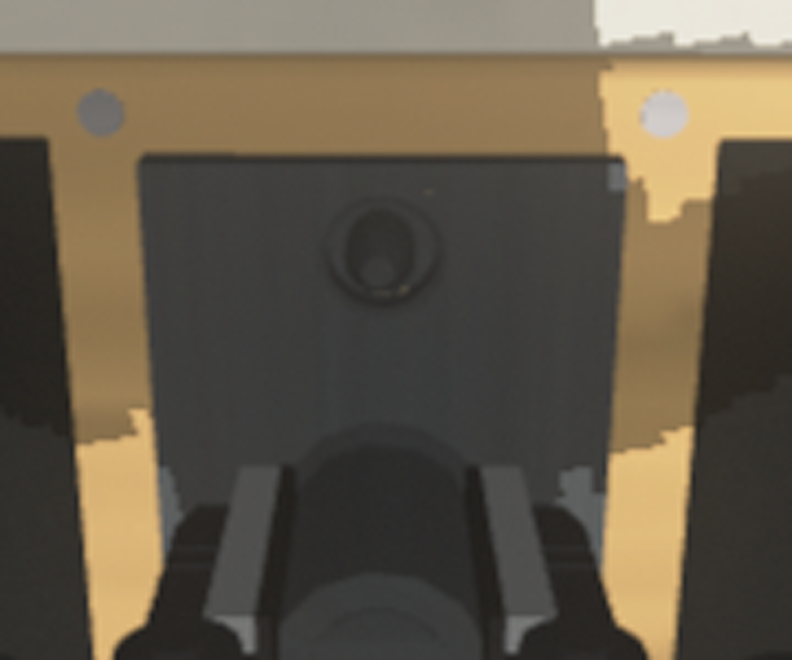

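Over the pins; lower a little and release.

```bash
python3 -m jog '[[0.01,0,0.002,0,0],[0.04,0,0,0,0],[0.05,0,0,0,0],[0.06,0,0,0,0],[0.06,0,-0.02,0,0],[0.06,0,-0.04,0,0],[0.06,0,-0.04,0,0],[0.06,0,-0.02,0,0],[0.06,0,0,0,0]]'
python3 - <<'E'
from h import *
dtip([.4355,.1622,.15],-.031)
c=shot("wrist"); save(c,"w16.png",None,1.5)
E
```

```text
time: 16.0
position: [0.4411, -0.1849, 0.3185]
ee_rot: [-0.461, 0.548, -0.54, 0.442]
contact_force: [-0.2, 0.5, -1.2]
width: 0.0598
t 16.0 tip [ 0.436  -0.1864  0.1385] d_tool [-0.3424 -0.0143 -0.065 ] twist -0.154 tilt [-0.028 -0.008] w 0.0598 F [-0.2  0.5 -1.2] q6 -0.19
```

View pics/w16.png

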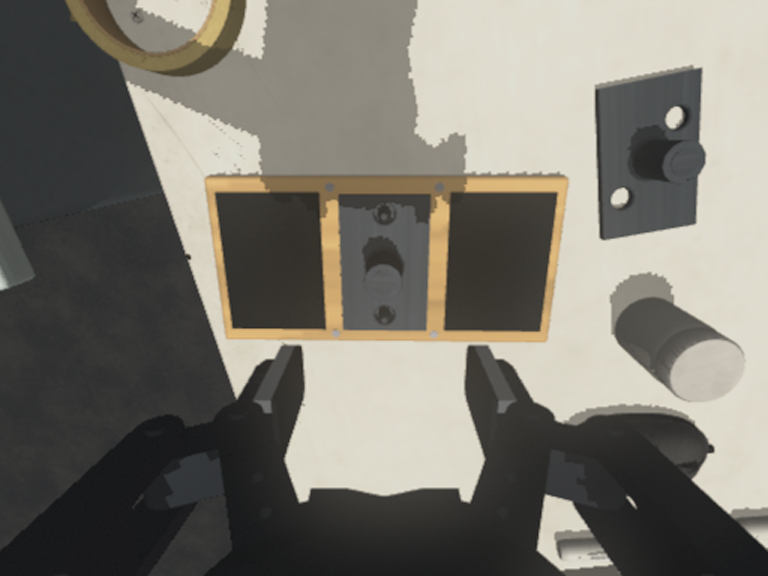

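Run:
```python
from h import *
c=shot("wrist"); save(c,"w16a.png",(400,180,500,275),6)
```

```text
(no output)
```

View pics/w16a.png

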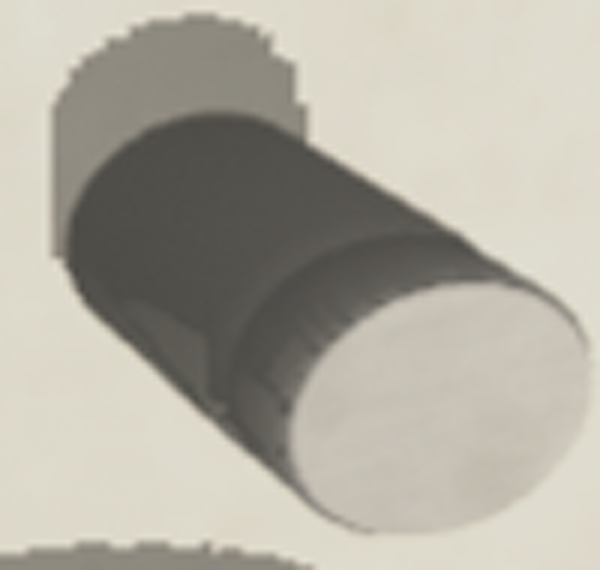

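Run:
```python
from h import *
c=shot("wrist")
corners(c,[(440,408)],6,(400,180),.066); corners(c,[(290,420),(588,380),(460,282),(380,531)],6,(400,180),.066)
dtip([.605,-.27,.12],None)
c=shot("top"); g=cv2.cvtColor(c[0]["image"],cv2.COLOR_RGB2BGR)
cv2.imwrite("pics/top2.png",cv2.resize(g[160:210,325:365],None,fx=10,fy=10,interpolation=cv2.INTER_CUBIC))
```

```text
[[610.8, -268.3]] mean [ 0.6108 -0.2683] len [np.float64(0.0)] ang [0.0]
[[589.8, -266.7], [631.2, -267.1], [612.5, -247.9], [603.3, -288.3]] mean [ 0.6092 -0.2675] len [np.float64(41.4), np.float64(26.8), np.float64(41.5), np.float64(25.5)] ang [-0.5, 134.2, -102.8, 122.1]
t 16.15 tip [ 0.4338 -0.1856  0.1352] d_tool [0.0513 0.0099 0.1842] twist None tilt [-0.033 -0.006] w 0.06 F [ 0.   0.1 -0.4] q6 -0.19
```

View pics/top2.png

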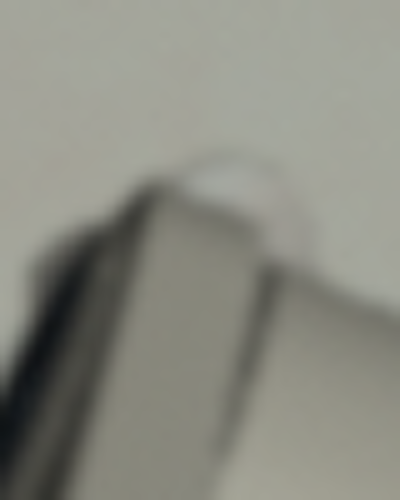

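```bash
python3 -m jog '[[0.085,0.01,0,0.03,0],[0.085,0.01,0,0.04,0],[0.085,0.01,0,0.04,0],[0.085,0.01,0.005,0.04,0],[0.085,0.008,0.005,0.025,0],[0.085,0,0,0.008,0],[0.085,0,0,0,0]]'
python3 - <<'E'
from h import *
dtip([.610,-.268,.033],None,.155)
c=shot("wrist"); save(c,"w17.png",None,1.5)
E
```

```text
time: 16.9
position: [0.6116, -0.2664, 0.2832]
ee_rot: [-0.465, 0.557, -0.531, 0.437]
contact_force: [-0.3, -0.4, -0.7]
width: 0.0853
t 16.9 tip [ 0.6033 -0.266   0.1284] d_tool [0.0001 0.0949 0.012 ] twist None tilt [-0.054  0.003] w 0.0853 F [-0.3 -0.4 -0.7] q6 -0.21
```

View pics/w17.png

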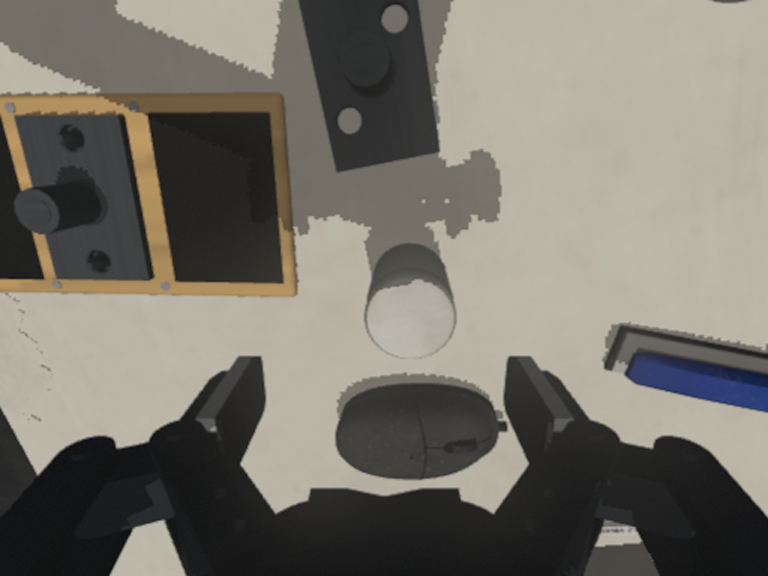

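Run:
```python
from h import *
c=shot("wrist")
corners(c,[(410.5,317)],1.5,(0,0),.066)
dtip([.610,-.268,.033],None,.155)
```

```text
[[611.9, -268.9]] mean [ 0.6119 -0.2689] len [np.float64(0.0)] ang [0.0]
t 17.0 tip [ 0.602  -0.2655  0.129 ] d_tool [0.0003 0.0954 0.0135] twist None tilt [-0.054  0.003] w 0.0853 F [-0.3  0.2  0.5] q6 -0.21
```

```bash
python3 -m jog '[[0.085,0.0005,0.01,0.007,0],[0.085,0.0005,0.015,0.007,0],[0.085,0,0.015,0,0],[0.085,0,0.015,0,0],[0.085,0,0.01,0,0],[0.085,0,0,0,0]]'
python3 - <<'E'
from h import *
dtip([.611,-.2685,.033],None,.155)
E
```

```text
time: 17.6
position: [0.6179, -0.2678, 0.212]
ee_rot: [-0.466, 0.558, -0.53, 0.437]
contact_force: [0.6, 1.0, 0.5]
width: 0.0848
t 17.6 tip [ 0.609  -0.2672  0.0573] d_tool [0.0008 0.0241 0.0036] twist None tilt [-0.057  0.004] w 0.0848 F [0.6 1.  0.5] q6 -0.21
```

```bash
python3 -m jog '[[0.085,0.0008,0.01,0.0034,0],[0.085,0,0.01,0,0],[0.085,0,0.003,0,0],[0.04,0,0,0,0],[0.03,0,0,0,0],[0.03,0,0,0,0],[0.03,0,0,0,0],[0.03,0,0,0,0]]' 40
python3 - <<'E'
from h import *
dtip([.611,-.2685,.033],None,.155)
E
```

```text
time: 18.4
position: [0.6207, -0.2696, 0.1886]
ee_rot: [-0.466, 0.557, -0.531, 0.437]
contact_force: [0.3, 0.5, -2.4]
width: 0.0446
t 18.4 tip [ 0.6122 -0.2691  0.0338] d_tool [-0.0004  0.0009 -0.0013] twist None tilt [-0.054  0.003] w 0.0446 F [ 0.3  0.5 -2.4] q6 -0.21
```

```bash
python3 -m jog '[[0.03,0,-0.01,0,0],[0.03,0,-0.02,0,0],[0.03,0,-0.03,0,0],[0.03,0,-0.03,0,0],[0.03,0,-0.02,0,0],[0.03,0,-0.01,0,0],[0.03,0,0,0,0]]'
python3 - <<'E'
from h import *
dtip([.356,.1,.15],-.03,.188)
E
```

```text
time: 19.1
position: [0.6269, -0.2697, 0.3154]
ee_rot: [-0.466, 0.557, -0.53, 0.437]
contact_force: [0.6, 0.6, -1.3]
width: 0.0451
t 19.1 tip [ 0.6165 -0.269   0.1276] d_tool [-0.3148 -0.0065 -0.3247] twist -0.155 tilt [-0.056  0.004] w 0.0451 F [ 0.6  0.6 -1.3] q6 -0.21
```

```bash
python3 -m jog '[[0.03,-0.015,-0.003,-0.015,0],[0.03,-0.022,-0.003,-0.022,0],[0.03,-0.022,-0.003,-0.022,0],[0.03,-0.022,-0.003,-0.022,0],[0.03,-0.022,-0.003,-0.022,0],[0.03,-0.022,-0.003,-0.022,0],[0.03,-0.022,-0.003,-0.022,0],[0.03,-0.022,-0.003,-0.022,0],[0.03,-0.022,-0.003,-0.022,0],[0.03,-0.022,-0.003,-0.022,0],[0.03,-0.022,-0.003,-0.022,0],[0.03,-0.022,-0.003,-0.022,0],[0.03,-0.015,-0.003,-0.015,0],[0.03,0,0,0,0]]'
python3 - <<'E'
from h import *
dtip([.356,.1,.15],-.03,.188)
E
```

```text
time: 20.5
position: [0.3975, 0.0583, 0.3573]
ee_rot: [-0.47, 0.563, -0.526, 0.432]
contact_force: [-0.6, -0.6, -2.0]
width: 0.0449
t 20.5 tip [0.3835 0.0594 0.1698] d_tool [-0.0349  0.022  -0.033 ] twist -0.158 tilt [-0.075  0.006] w 0.0449 F [-0.6 -0.6 -2. ] q6 0.31
```

```bash
python3 -m jog '[[0.03,-0.03,0,-0.02,-0.15],[0.03,-0.04,0.02,-0.02,0],[0.03,-0.03,0.02,0,0],[0.03,0,0,0,0]]'
python3 - <<'E'
from h import *
dtip([.356,.1645,.04],-.03,.188)
c=shot("wrist"); save(c,"w18.png",None,1.5)
E
```

```text
time: 20.9
position: [0.363, 0.1641, 0.3181]
ee_rot: [-0.508, 0.527, -0.489, 0.474]
contact_force: [0.1, 0.2, -1.6]
width: 0.045
t 20.9 tip [0.3494 0.1651 0.1305] d_tool [0.0006 0.0898 0.0131] twist -0.005 tilt [-0.072  0.005] w 0.045 F [ 0.1  0.2 -1.6] q6 0.41
```

View pics/w18.png

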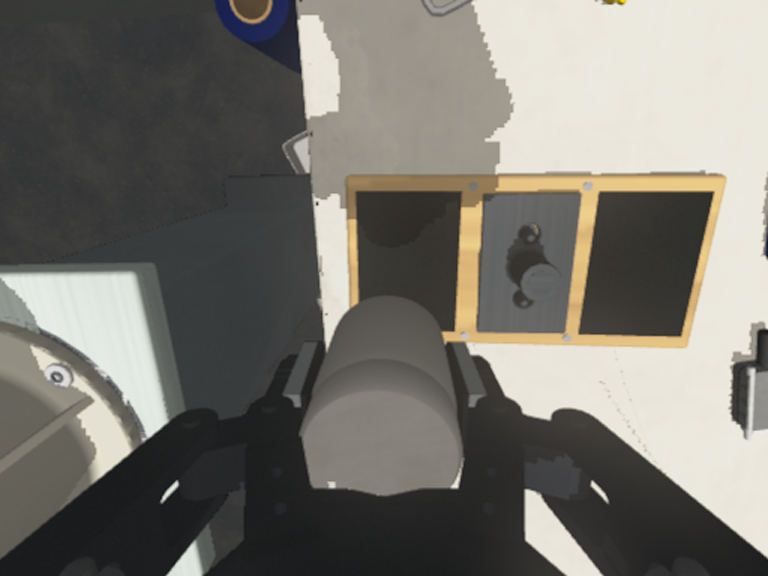

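```bash
python3 -m jog '[[0.03,0,0.03,0.006,0],[0.03,0,0.03,0.005,0],[0.03,0,0.025,0.003,0],[0.03,0,0,0,0]]'
python3 - <<'E'
from h import *
dtip([.357,.1645,.013],-.03,.188)
E
```

```text
time: 21.35
position: [0.3734, 0.1601, 0.2312]
ee_rot: [-0.508, 0.527, -0.49, 0.474]
contact_force: [-0.6, 0.5, -1.4]
width: 0.0446
t 21.35 tip [0.3602 0.1609 0.0437] d_tool [-0.0034  0.0309 -0.0012] twist -0.005 tilt [-0.07   0.004] w 0.0446 F [-0.6  0.5 -1.4] q6 0.39
```

```bash
python3 -m jog '[[0.03,-0.0032,0.015,0,0],[0.03,0,0.012,0,0],[0.03,0,0.003,0,0],[0.03,0,0,0,0]]'
python3 - <<'E'
from h import *
dtip([.357,.1645,.011],-.03,.188)
E
```

```text
time: 21.75
position: [0.3734, 0.1614, 0.2027]
ee_rot: [-0.507, 0.527, -0.491, 0.474]
contact_force: [-0.3, 1.0, -1.2]
width: 0.0448
t 21.75 tip [0.3605 0.1622 0.0152] d_tool [-0.0021  0.0044 -0.0033] twist -0.007 tilt [-0.069  0.004] w 0.0448 F [-0.3  1.  -1.2] q6 0.39
```

```bash
python3 -m jog '[[0.03,-0.002,0.003,-0.003,0],[0.03,0,0.002,0,0],[0.03,0,0,0,0]]'
python3 - <<'E'
from h import *
dtip([.357,.1645,.011],-.03,.188)
E
```

```text
time: 22.05
position: [0.3706, 0.1637, 0.1993]
ee_rot: [-0.506, 0.527, -0.491, 0.475]
contact_force: [0.8, 0.2, -1.4]
width: 0.0452
t 22.05 tip [0.3581 0.1647 0.0117] d_tool [ 0.0003  0.0008 -0.0011] twist -0.007 tilt [-0.066  0.005] w 0.0452 F [ 0.8  0.2 -1.4] q6 0.39
```

```bash
python3 -m jog '[[0.03,0,0.0015,0,0],[0.03,0,0,0,0]]'
```

```text
time: 22.25
position: [0.3706, 0.1639, 0.1981]
ee_rot: [-0.506, 0.526, -0.491, 0.475]
contact_force: [0.5, 0.5, -2.1]
width: 0.0448
```

```bash
python3 -m jog '[[0.03,0,0.0015,0,0],[0.03,0,0,0,0]]'
```

```text
time: 22.45
position: [0.3706, 0.164, 0.1966]
ee_rot: [-0.506, 0.526, -0.491, 0.475]
contact_force: [-1.2, -0.6, -1.5]
width: 0.0449
```

```bash
python3 -m jog '[[0.03,0,0.0015,0,0],[0.03,0,0,0,0]]'
```

```text
time: 22.65
position: [0.3707, 0.1643, 0.196]
ee_rot: [-0.505, 0.527, -0.491, 0.475]
contact_force: [-1.5, -1.0, 1.1]
width: 0.0446
```

Contact begins. Release and rise slowly.

```bash
python3 -m jog '[[0.055,0,0,0,0],[0.065,0,0,0,0],[0.075,0,0,0,0],[0.08,0,0,0,0],[0.08,0,-0.02,0,0],[0.08,0,-0.04,0,0],[0.08,0,-0.04,0,0],[0.08,0,-0.04,0,0],[0.08,0,0,0,0]]'
python3 - <<'E'
from h import *
dtip([.6,.17,.15],0,.16)
c=shot("wrist"); save(c,"w19.png",None,1.5)
E
```

```text
time: 23.55
position: [0.38, 0.1632, 0.3396]
ee_rot: [-0.507, 0.527, -0.491, 0.474]
contact_force: [0.5, -0.1, -0.4]
width: 0.0803
t 23.55 tip [0.369 0.164 0.18 ] d_tool [-0.0146  0.0141  0.2321] twist -0.037 tilt [-0.069  0.004] w 0.0803 F [ 0.5 -0.1 -0.4] q6 0.41
```

View pics/w19.png

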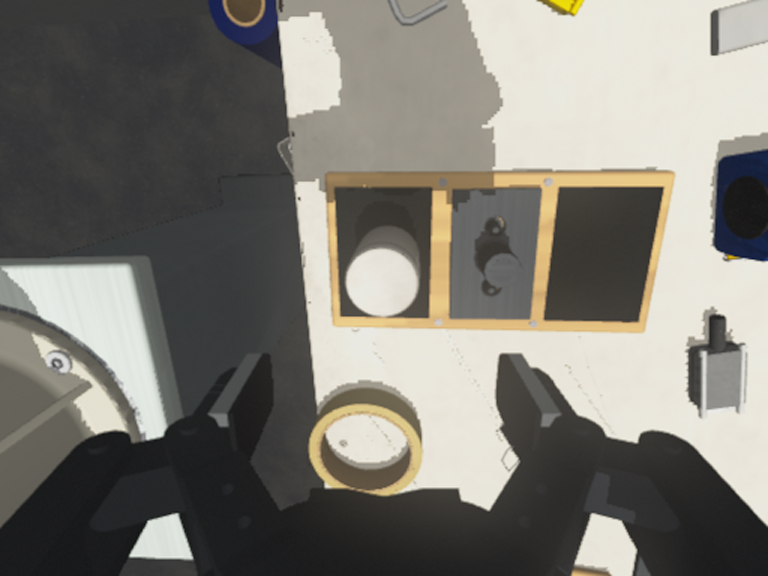

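Run:
```python
from h import *
for n in("top","side"):
    c=shot(n); z=c[0]["z_map"]; v,u=np.mgrid[0:384,0:512]
    d,K,Rm,o=c
    r=(Rm@np.linalg.inv(K)@np.c_[u.ravel(),v.ravel(),np.ones(u.size)].T).T
    P=o+r*z.ravel()[:,None]; ok=z.ravel()>0
    m=ok&(P[:,2]>.1)&(P[:,2]<.6)&(P[:,0]>.45)&(P[:,1]>-.1)&(P[:,1]<.5)
    Q=P[m]; print(n,len(Q))
    for a in np.arange(0,.5,.1):
        q=Q[(Q[:,1]>=a)&(Q[:,1]<a+.1)]
        if len(q): k=q[:,0].argmin(); print(a,q[k].round(3), q[:,2].min().round(2))
if 1:
    c=shot("top"); save(c,"top3.png",(80,130,440,310),2.2)
```

```text
top 28531
0.0 [0.901 0.099 0.359] 0.11
0.1 [0.45  0.117 0.525] 0.11
0.2 [0.711 0.3   0.518] 0.11
0.30000000000000004 [0.632 0.4   0.452] 0.11
0.4 [0.56  0.5   0.284] 0.11
side 29182
0.0 [0.887 0.1   0.518] 0.1
0.1 [0.802 0.2   0.517] 0.1
0.2 [0.72 0.3  0.48] 0.1
0.30000000000000004 [0.638 0.399 0.432] 0.11
0.4 [0.557 0.499 0.371] 0.11
```

View pics/top3.png

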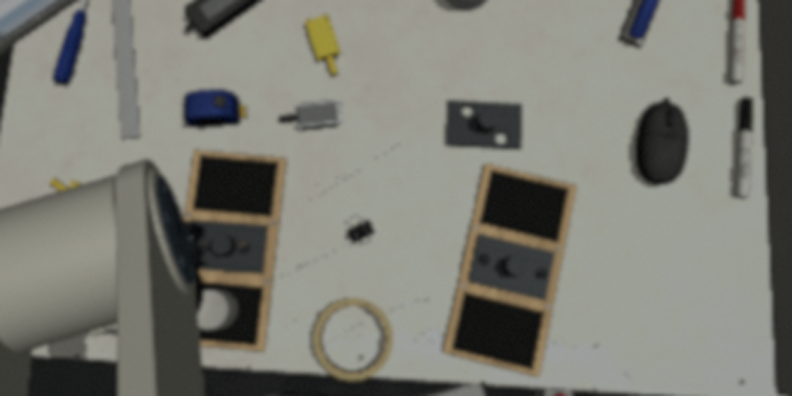

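```bash
python3 -m jog '[[0.08,0,0,0.03,-0.03],[0.08,-0.003,0.002,0.045,0],[0.08,-0.003,0.002,0.045,0],[0.08,-0.003,0.002,0.045,0],[0.08,0,0.002,0.035,0],[0.08,0,0,0.01,0],[0.08,0,0,0,0]]'
python3 - <<'E'
from h import *
dtip([.6,.187,.04],0,.155)
c=shot("wrist"); save(c,"w20.png",None,1.5)
E
```

```text
time: 24.45
position: [0.5886, 0.1679, 0.2931]
ee_rot: [0.524, -0.524, 0.477, -0.472]
contact_force: [-0.2, 0.3, -1.1]
width: 0.0798
t 24.45 tip [0.5732 0.167  0.1389] d_tool [-0.0207  0.0956  0.0364] twist -0.005 tilt [-0.099 -0.006] w 0.0798 F [-0.2  0.3 -1.1] q6 0.26
```

View pics/w20.png

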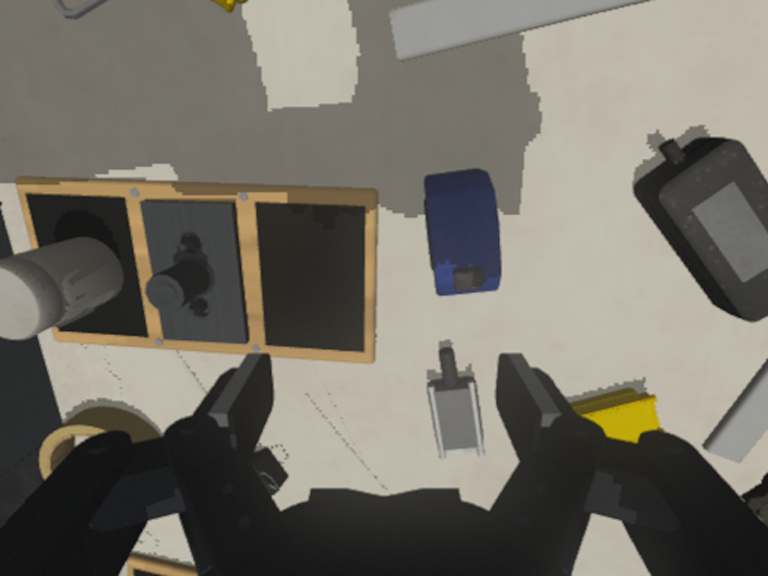

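Run:
```python
from h import *
c=shot("wrist"); print(c[3]); save(c,"w20a.png",(275,105,345,205),6)
```

```text
[0.58558187 0.24614605 0.26321089]
```

View pics/w20a.png

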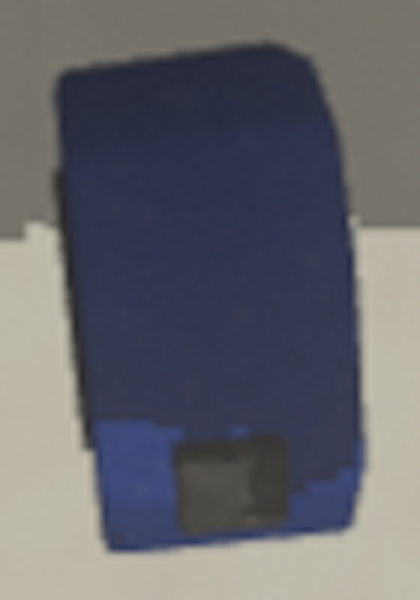

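Run:
```python
from h import *
c=shot("wrist")
corners(c,[(74,200),(345,200),(360,480),(100,480)],6,(275,105),.063)
corners(c,[(105,550),(355,528)],6,(275,105),.055)
corners(c,[(58,75),(270,42)],6,(275,105),.03)
```

```text
[[586.8, 216.6], [618.4, 216.8], [622.9, 182.5], [591.1, 181.7]] mean [0.6048 0.1994] len [np.float64(31.5), np.float64(34.6), np.float64(31.8), np.float64(35.1)] ang [0.5, -82.6, -178.5, 96.9]
[[592.3, 169.4], [624.3, 173.5]] mean [0.6083 0.1714] len [np.float64(32.2), np.float64(32.2)] ang [7.2, -172.8]
[[584.5, 228.5], [612.5, 232.9]] mean [0.5985 0.2307] len [np.float64(28.3), np.float64(28.3)] ang [8.8, -171.2]
```

Run:
```python
from h import *
im=cv2.imread("pics/top0.png"); c=shot("top")
cv2.imwrite("pics/tt.png",cv2.resize(im[160:200,150:205],None,fx=12,fy=12,interpolation=cv2.INTER_CUBIC))
```

```text
(no output)
```

View pics/tt.png

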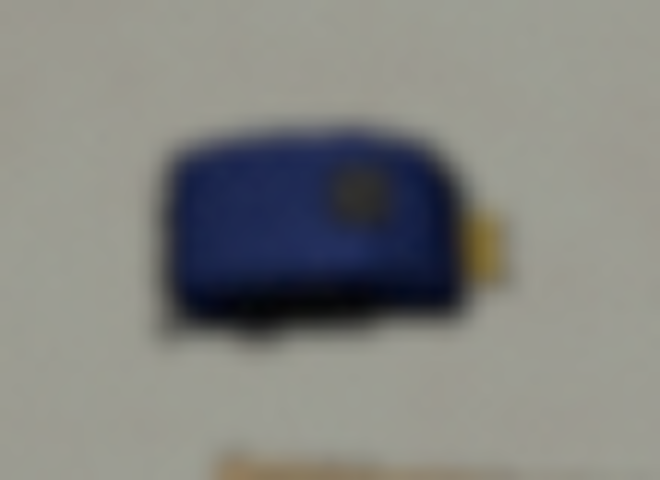

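Run:
```python
from h import *
c=shot("top")
corners(c,[(166,328),(467,316)],12,(150,160),0)
corners(c,[(178,160),(445,150),(450,300),(180,305)],12,(150,160),.06)
corners(c,[(490,245)],12,(150,160),.005)
```

```text
[[586.3, 234.3], [593.4, 163.6]] mean [0.5899 0.1989] len [np.float64(71.1), np.float64(71.1)] ang [-84.2, 95.8]
[[612.1, 220.2], [618.0, 160.7], [583.6, 156.3], [578.9, 216.1]] mean [0.5982 0.1883] len [np.float64(59.8), np.float64(34.6), np.float64(60.0), np.float64(33.4)] ang [-84.4, -172.6, 94.5, 7.1]
[[609.8, 158.8]] mean [0.6098 0.1588] len [np.float64(0.0)] ang [0.0]
```

```bash
python3 -m jog '[[0.08,-0.005,0,0.006,-0.1],[0.08,-0.005,0,0.006,0],[0.08,-0.005,0,0.006,0],[0.08,-0.005,0,0.006,0],[0.08,0,0,0.006,0],[0.08,0,0,0,0]]'
python3 - <<'E'
from h import *
dtip([.6045,.197,.04],0.115,.155)
E
```

```text
time: 25.3
position: [0.6144, 0.1926, 0.295]
ee_rot: [0.546, -0.499, 0.452, -0.498]
contact_force: [0.1, -0.5, -0.3]
width: 0.0801
t 25.3 tip [0.5996 0.192  0.1407] d_tool [-0.0041  0.0997  0.0149] twist -0.021 tilt [-0.095 -0.004] w 0.0801 F [ 0.1 -0.5 -0.3] q6 0.19
```

```bash
python3 -m jog '[[0.08,0,0,-0.04,0],[0.08,0,0,-0.04,0],[0.08,0,0,-0.04,0],[0.08,0,0,0,0]]'
python3 - <<'E'
from h import *
dtip([.6045,.197,.04],0.115,.155)
E
```

```text
time: 25.7
position: [0.4919, 0.1804, 0.3049]
ee_rot: [0.546, -0.501, 0.452, -0.497]
contact_force: [-0.7, -0.1, 0.2]
width: 0.0799
t 25.7 tip [0.4768 0.1796 0.1506] d_tool [-0.0055  0.0976  0.1389] twist -0.025 tilt [-0.097 -0.005] w 0.0799 F [-0.7 -0.1  0.2] q6 0.23
```

```bash
python3 -m jog '[[0.08,0,0,0.02,0],[0.08,0,0,0.02,0],[0.08,0,0,0.02,0],[0.08,0,0,0.02,0],[0.08,0,0,0.02,0],[0.08,0,0,0,0]]'
python3 - <<'E'
from h import *
dtip([.6045,.197,.04],0.115,.155)
E
```

```text
time: 26.3
position: [0.5947, 0.1889, 0.2958]
ee_rot: [0.545, -0.501, 0.453, -0.497]
contact_force: [-0.7, 0.5, 1.2]
width: 0.0799
t 26.3 tip [0.5799 0.1881 0.1415] d_tool [-0.0064  0.0986  0.0349] twist -0.027 tilt [-0.096 -0.005] w 0.0799 F [-0.7  0.5  1.2] q6 0.2
```

```bash
python3 -m jog '[[0.08,-0.006,0,0.018,-0.027],[0.08,0,0,0.017,0],[0.08,0,0.03,0,0],[0.08,0,0.04,0,0],[0.08,0,0.01,0,0],[0.08,0,0,0,0]]'
python3 - <<'E'
from h import *
dtip([.6045,.197,.04],0.115,.155)
c=shot("wrist"); save(c,"w21.png",None,1.5)
E
```

```text
time: 26.9
position: [0.6214, 0.1975, 0.2116]
ee_rot: [0.551, -0.495, 0.446, -0.503]
contact_force: [-0.3, 0.5, 0.4]
width: 0.0799
t 26.9 tip [0.6065 0.1967 0.0573] d_tool [-0.0004  0.0175 -0.0003] twist -0.002 tilt [-0.096 -0.005] w 0.0799 F [-0.3  0.5  0.4] q6 0.17
```

View pics/w21.png

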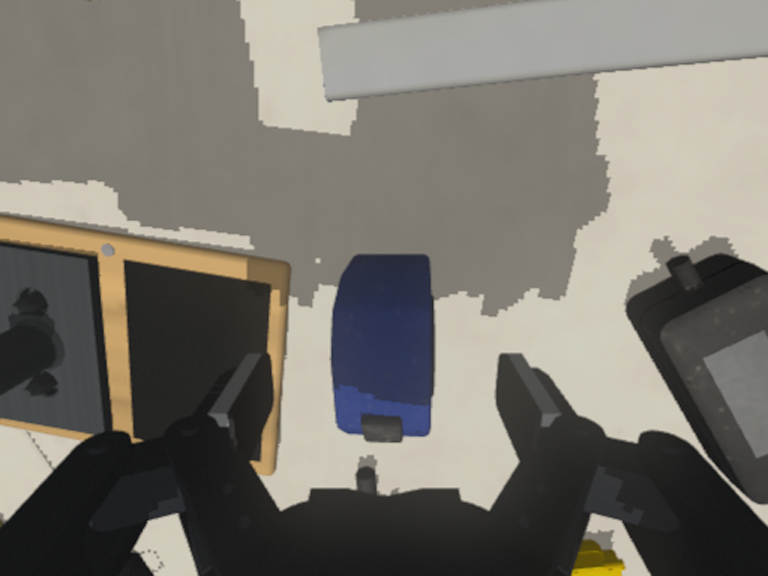

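```bash
python3 -m jog '[[0.08,0,0.01,-0.001,0],[0.08,0,0.006,0,0],[0.04,0,0,0,0],[0.03,0,0,0,0],[0.02,0,0,0,0],[0.02,0,0,0,0],[0.02,0,0,0,0],[0.02,0,0,0,0],[0.02,0,-0.01,0,0],[0.02,0,-0.02,0,0],[0.02,0,-0.03,0,0],[0.02,0,-0.03,0,0],[0.02,0,-0.02,0,0],[0.02,0,0,0,0]]' 60
python3 - <<'E'
from h import *
dtip([.5105,-.2015,.04],-0.184,.195)
c=shot("wrist"); save(c,"w22.png",None,1.5)
E
```

```text
time: 28.35
position: [0.6303, 0.198, 0.3156]
ee_rot: [0.549, -0.494, 0.447, -0.504]
contact_force: [-0.4, 0.3, -1.9]
width: 0.0334
t 28.35 tip [0.6124 0.1972 0.1214] d_tool [ 0.3853  0.092  -0.1382] twist 0.297 tilt [-0.092 -0.004] w 0.0334 F [-0.4  0.3 -1.9] q6 0.17
```

View pics/w22.png

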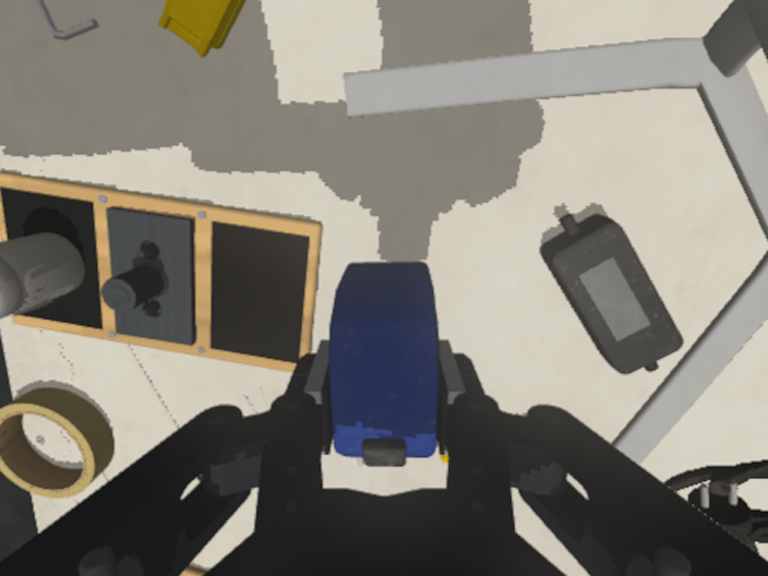

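```bash
python3 -m jog '[[0.02,0,0,0,0.148],[0.02,0.01,0,0,0.148],[0.02,0.03,0,-0.003,0],[0.02,0.035,0,-0.003,0],[0.02,0.035,0,-0.003,0],[0.02,0.035,0,-0.003,0],[0.02,0.035,0,-0.003,0],[0.02,0.035,0,-0.003,0],[0.02,0.035,0,-0.003,0],[0.02,0.035,0,-0.003,0],[0.02,0.035,0,0,0],[0.02,0.03,0,0,0],[0.02,0.01,0,0,0],[0.02,0,0,0,0]]'
python3 - <<'E'
from h import *
dtip([.5105,-.2015,.04],-0.184,.195)
c=shot("wrist"); save(c,"w23.png",None,1.5)
E
```

```text
time: 29.8
position: [0.5262, -0.1619, 0.3059]
ee_rot: [-0.482, 0.571, -0.519, 0.415]
contact_force: [0.6, -0.1, -1.6]
width: 0.0332
t 29.8 tip [ 0.5028 -0.1625  0.1123] d_tool [0.035  0.071  0.0235] twist -0.011 tilt [-0.12  -0.003] w 0.0332 F [ 0.6 -0.1 -1.6] q6 -0.07
```

View pics/w23.png

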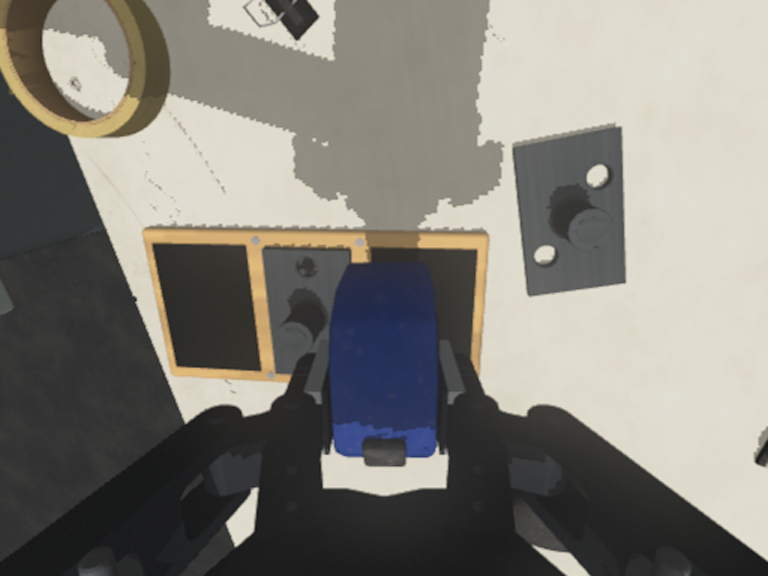

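```bash
python3 -m jog '[[0.02,0.01,0.01,0.006,-0.01],[0.02,0.01,0.015,0.006,0],[0.02,0.008,0.02,0.006,0],[0.02,0.004,0.015,0.003,0],[0.02,0,0,0,0]]'
python3 - <<'E'
from h import *
dtip([.511,-.1985,.02],-0.184,.196)
E
```

```text
time: 30.35
position: [0.5357, -0.1957, 0.2377]
ee_rot: [-0.487, 0.568, -0.514, 0.42]
contact_force: [-0.8, 0.4, -2.9]
width: 0.0338
t 30.35 tip [ 0.512  -0.1961  0.0432] d_tool [0.0019 0.0231 0.0022] twist 0.006 tilt [-0.121 -0.002] w 0.0338 F [-0.8  0.4 -2.9] q6 -0.13
```

```bash
python3 -m jog '[[0.02,0.002,0.012,0.001,0],[0.02,0,0.01,0.001,0],[0.02,0,0.002,0,0],[0.02,0,0,0,0]]'
python3 - <<'E'
from h import *
dtip([.511,-.1985,.01],-0.184,.196)
c=shot("wrist"); save(c,"w24.png",None,1.5)
c=shot("side"); save(c,"s24.png",(120,130,280,260),5)
E
```

```text
time: 30.75
position: [0.5347, -0.1974, 0.2107]
ee_rot: [-0.487, 0.568, -0.513, 0.42]
contact_force: [-0.3, -0.4, -1.1]
width: 0.0334
t 30.75 tip [ 0.5108 -0.1978  0.0162] d_tool [0.0006 0.0061 0.0011] twist 0.008 tilt [-0.122 -0.002] w 0.0334 F [-0.3 -0.4 -1.1] q6 -0.13
```

View pics/w24.png

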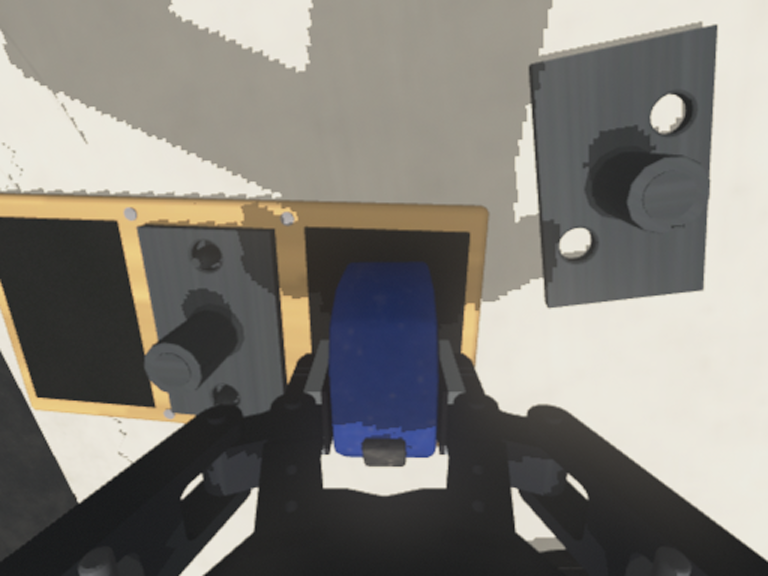

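View pics/s24.png

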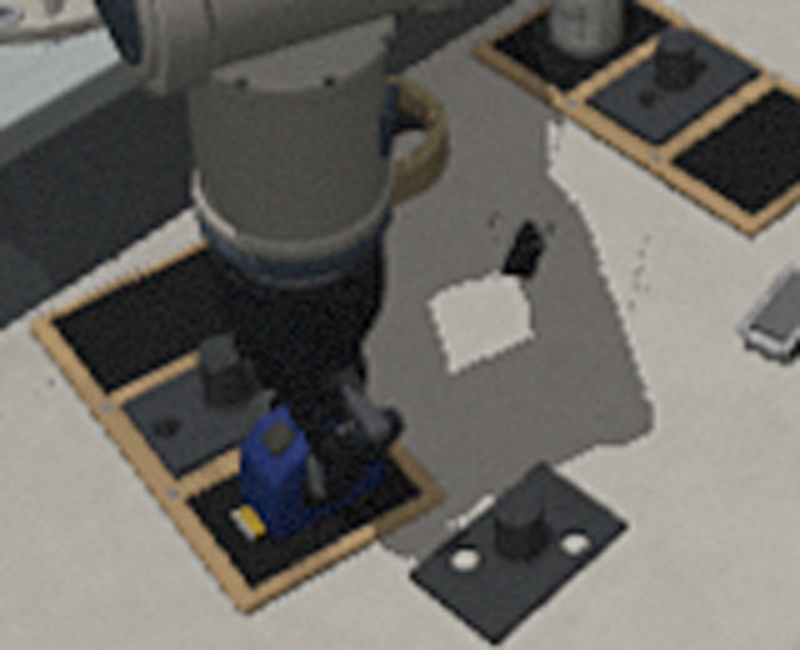

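```bash
python3 -m jog '[[0.02,0.0005,0.003,0.0008,0],[0.02,0,0.002,0,0],[0.02,0,0,0,0]]'
```

```text
time: 31.15
position: [0.5356, -0.1985, 0.2096]
ee_rot: [-0.487, 0.567, -0.514, 0.421]
contact_force: [-0.3, 1.0, -2.4]
width: 0.0337
```

```bash
python3 -m jog '[[0.02,0,0.0015,0,0],[0.02,0,0,0,0]]'
```

```text
time: 31.35
position: [0.5357, -0.1988, 0.2094]
ee_rot: [-0.487, 0.566, -0.515, 0.421]
contact_force: [-0.0, -0.5, -0.9]
width: 0.0333
```

```bash
python3 -m jog '[[0.02,0,0.003,0,0],[0.02,0,0,0,0]]';python3 - <<'E'
from h import *
s=env.observe(); print(s["qpos"].round(3),s["joint_torque"].round(1),s["contact_force"])
dtip([.511,-.1985,.01],-0.184,.196)
c=shot("side"); save(c,"s25.png",(120,130,280,260),5)
E
```

```text
time: 31.55
position: [0.5364, -0.1996, 0.209]
ee_rot: [-0.487, 0.565, -0.516, 0.421]
contact_force: [0.5, 0.5, -3.0]
width: 0.0332
[-0.346  0.548  1.843 -0.06   0.857 -0.131] [ -0.2 -64.3 -23.8  -0.3   0.8  -0. ] [ 0.52162753  0.45349136 -3.04064348]
t 31.55 tip [ 0.5139 -0.2009  0.0143] d_tool [-0.002   0.0046 -0.0028] twist 0.009 tilt [-0.115 -0.007] w 0.0332 F [ 0.5  0.5 -3. ] q6 -0.13
```

View pics/s25.png

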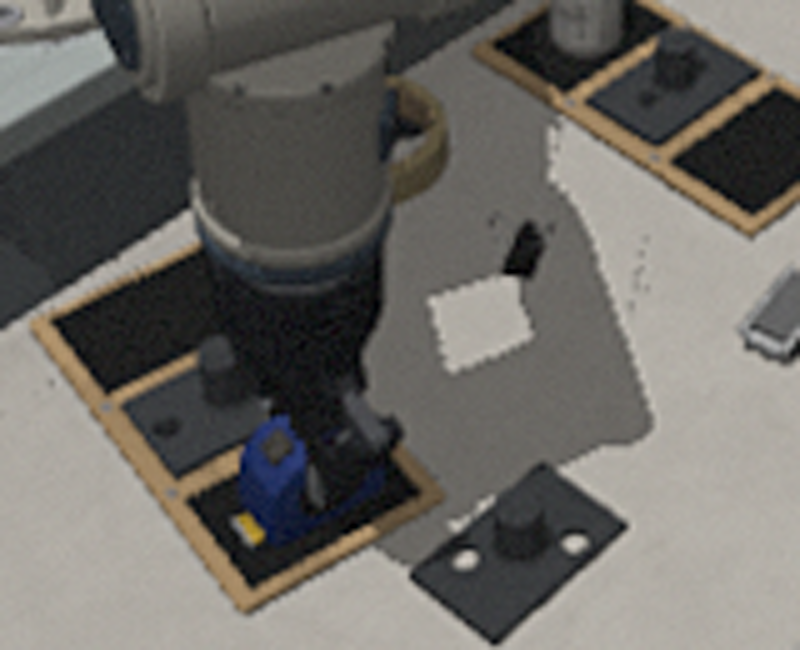

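```bash
python3 -m jog '[[0.036,0,0,0,0],[0.042,0,0,0,0],[0.05,0,0,0,0],[0.055,0,0,0,0],[0.055,0,-0.01,0,0],[0.055,0,-0.025,0,0],[0.055,0,-0.03,0,0],[0.055,0,-0.03,0,0],[0.055,0,-0.02,0,0],[0.055,0,0,0,0]]';python3 - <<'E'
from h import *
dtip([.61,.05,.15],0.175,.16)
c=shot("wrist"); save(c,"w26.png",None,1.5)
c=shot("side"); save(c,"s26.png",(120,130,280,260),5)
E
```

```text
time: 32.6
position: [0.5503, -0.1986, 0.3287]
ee_rot: [-0.487, 0.565, -0.516, 0.421]
contact_force: [0.6, 0.0, 0.2]
width: 0.0551
t 32.6 tip [ 0.5319 -0.1996  0.1698] d_tool [-0.2597  0.0091  0.0356] twist -0.35 tilt [-0.115 -0.006] w 0.0551 F [0.6 0.  0.2] q6 -0.14
```

View pics/w26.png

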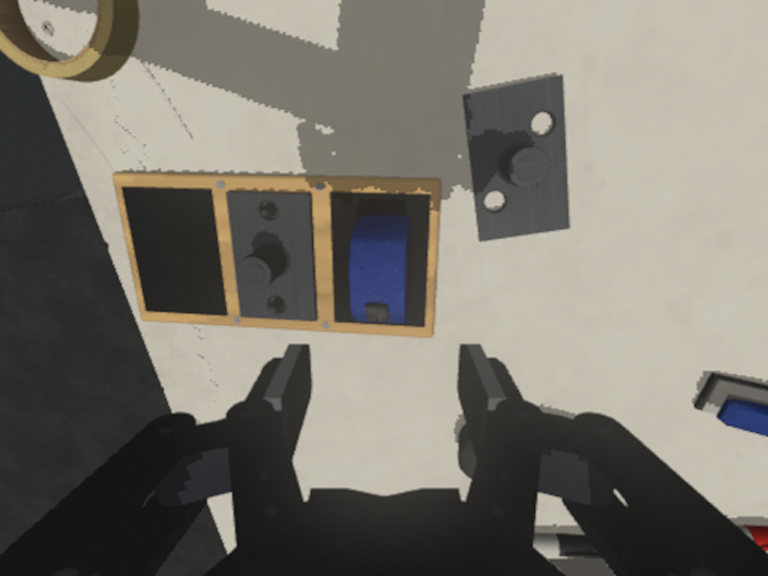

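View pics/s26.png

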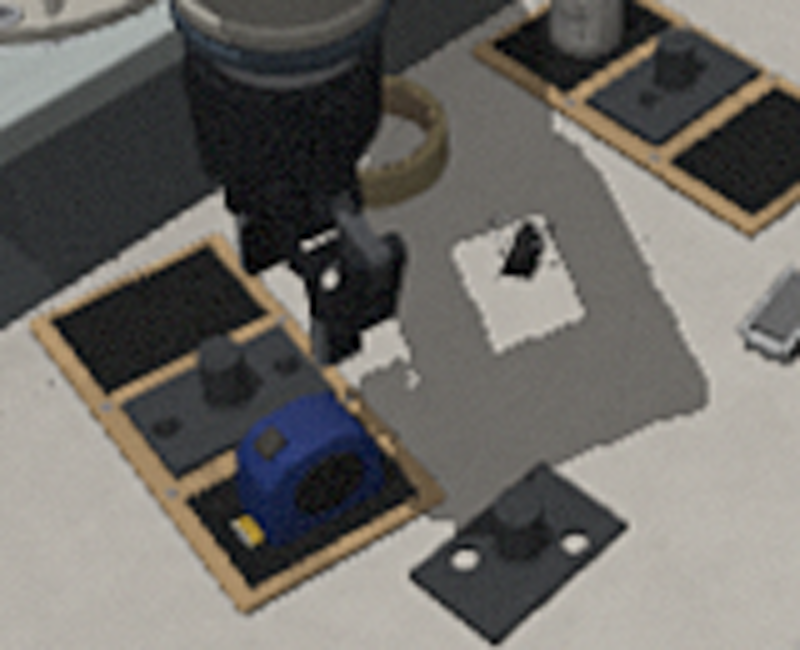

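```bash
python3 -m jog '[[0.055,-0.01,0,0,-0.1],[0.055,-0.02,0,0,-0.1],[0.055,-0.025,0,0,-0.1],[0.06,-0.025,0,0,-0.05],[0.06,-0.025,0,0,0]]';python3 - <<'E'
from h import *
dtip([.61,.05,.15],0.175,.16)
E
```

```text
time: 33.2
position: [0.541, -0.0933, 0.3196]
ee_rot: [0.573, -0.484, 0.416, -0.514]
contact_force: [0.6, 0.0, -0.6]
width: 0.0604
t 33.2 tip [ 0.5205 -0.0938  0.161 ] d_tool [-0.1245 -0.001   0.1153] twist 0.014 tilt [-0.128 -0.003] w 0.0604 F [ 0.6  0.  -0.6] q6 -0.34
```

```bash
python3 -m jog '[[0.06,-0.015,0,0.014,0.014],[0.06,-0.016,0,0.015,0],[0.06,-0.016,0,0.015,0],[0.06,-0.016,0,0.015,0],[0.06,-0.016,0,0.015,0],[0.06,-0.016,0,0.015,0],[0.06,-0.015,0,0.014,0],[0.06,-0.012,0,0.01,0],[0.06,0,0,0,0]]';python3 - <<'E'
from h import *
dtip([.6105,.0655,.1],0.175,.165)
c=shot("wrist"); save(c,"w27.png",None,1.5)
E
```

```text
time: 34.1
position: [0.6268, 0.0556, 0.2935]
ee_rot: [0.575, -0.493, 0.413, -0.505]
contact_force: [0.1, -0.4, 0.3]
width: 0.0598
t 34.1 tip [0.602  0.0552 0.1303] d_tool [-0.008   0.0287  0.0145] twist 0.001 tilt [-0.15  -0.002] w 0.0598 F [ 0.1 -0.4  0.3] q6 -0.1
```

View pics/w27.png

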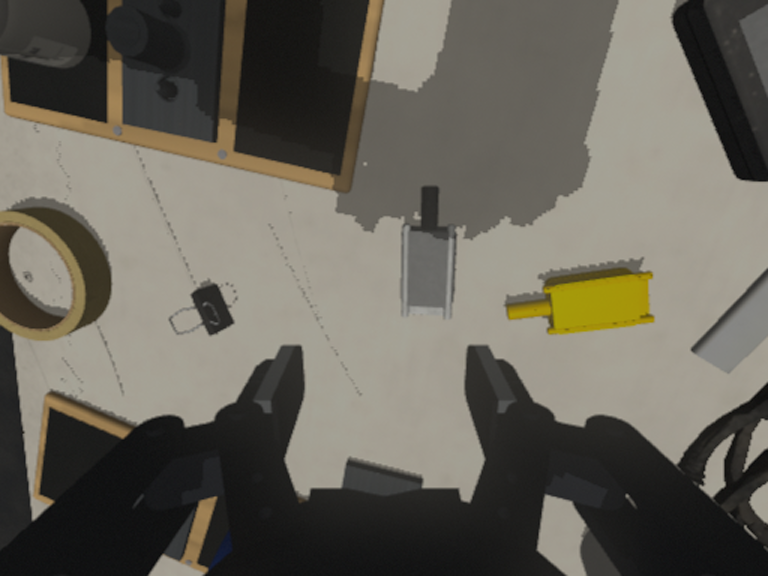

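```bash
cat > t.py <<'E'
from h import *
p,Rm,s=tool(); print("TILT",Rm[:2,1].round(4),p.round(3),s["qpos"].round(3))
E
python3 t.py; python3 -m jog '[[0.06,-0.02,0,0,0],[0.06,-0.02,0,0,0],[0.06,-0.02,0,0,0],[0.06,-0.02,0,0,0],[0.06,0,0,0,0]]' >/dev/null; python3 t.py;  python3 -m jog '[[0.06,0.02,0,0,0],[0.06,0.02,0,0,0],[0.06,0.02,0,0,0],[0.06,0.02,0,0,0],[0.06,0,0,0,0]]'>/dev/null; python3 t.py; python3 -m jog '[[0.06,0,0,0,0.14],[0.06,0,0,0,0.14],[0.06,0,0,0,0]]'>/dev/null; python3 t.py;python3 -m jog '[[0.06,0,0,0,-0.14],[0.06,0,0,0,-0.14],[0.06,0,0,0,0]]'>/dev/null; python3 t.py
```

```text
TILT [-0.1508 -0.0029] [0.626 0.055 0.293] [ 0.082  0.514  1.657  0.011  1.121 -0.098]
TILT [-0.1529 -0.0041] [0.61  0.134 0.295] [0.206 0.507 1.666 0.03  1.12  0.019]
TILT [-0.1527 -0.0064] [0.624 0.045 0.294] [ 0.069  0.511  1.664  0.005  1.121 -0.105]
TILT [-0.1534 -0.0059] [0.624 0.04  0.294] [0.061 0.51  1.664 0.004 1.121 0.182]
TILT [-0.1537 -0.0057] [0.624 0.038 0.294] [ 0.057  0.51   1.665  0.003  1.121 -0.12 ]
```

```bash
python3 -m jog '[[0.06,0,0,-0.04,0],[0.06,0,0,-0.04,0],[0.06,0,0,-0.04,0],[0.06,0,0,0,0]]' >/dev/null; python3 t.py;  python3 -m jog '[[0.06,0,-0.04,0,0],[0.06,0,-0.04,0,0],[0.06,0,0,0,0]]'>/dev/null; python3 t.py; python3 -m jog '[[0.06,0,0.045,0,0],[0.06,0,0.045,0,0],[0.06,0,0,0,0]]'>/dev/null; python3 t.py
```

```text
TILT [-0.1551 -0.0057] [0.503 0.015 0.311] [ 0.028  0.323  1.923 -0.002  1.051 -0.14 ]
TILT [-0.1564 -0.0056] [0.515 0.015 0.392] [ 0.026  0.239  1.827 -0.002  1.233 -0.137]
TILT [-0.1475 -0.0053] [0.503 0.014 0.304] [ 0.025  0.33   1.931 -0.002  1.028 -0.134]
```

```bash
python3 -m jog '[[0.06,0,-0.05,0,0],[0.06,0,-0.05,0,0],[0.06,0,-0.04,0,0],[0.06,0,0,0,0],[0.06,0,0.05,0,0],[0.06,0,0.05,0,0],[0.06,0,0.04,0,0],[0.06,0,0,0,0]]' >/dev/null; python3 t.py;  python3 -m jog '[[0.06,0,-0.05,0,0],[0.06,0,-0.05,0,0],[0.06,0,0,0,0],[0.06,0,0.05,0,0],[0.06,0,0,0,0],[0.06,0,0.05,0,0],[0.06,0,0,0,0]]'>/dev/null; python3 t.py
```

```text
TILT [-0.14  -0.005] [0.507 0.013 0.315] [ 0.024  0.318  1.917 -0.002  1.047 -0.129]
TILT [-0.1308 -0.0047] [0.513 0.013 0.334] [ 0.023  0.298  1.893 -0.002  1.082 -0.126]
```

```bash
python3 -m jog '[[0.06,0,-0.05,0,0],[0.06,0,0.05,0,0],[0.06,0,-0.05,0,0],[0.06,0,0.05,0,0],[0.06,0,-0.05,0,0],[0.06,0,0.05,0,0],[0.06,0,0,0,0]]' >/dev/null; python3 t.py;  python3 -m jog '[[0.06,0,-0.05,0,0],[0.06,0,0,0,0],[0.06,0,0.05,0,0],[0.06,0,0,0,0],[0.06,0,-0.05,0,0],[0.06,0,0,0,0],[0.06,0,0.05,0,0],[0.06,0,0,0,0]]'>/dev/null; python3 t.py
```

```text
TILT [-0.148  -0.0052] [0.515 0.013 0.344] [ 0.023  0.293  1.875 -0.002  1.122 -0.125]
TILT [-0.1151 -0.0043] [0.527 0.013 0.38 ] [ 0.023  0.26   1.828 -0.002  1.169 -0.125]
```

```bash
python3 -m jog '[[0.06,0,-0.04,0,0],[0.06,0,0,0,0],[0.06,0,0.05,0,0],[0.06,0,0,0,0],[0.06,0,-0.04,0,0],[0.06,0,0,0,0],[0.06,0,0.05,0,0],[0.06,0,0,0,0],[0.06,0,-0.04,0,0],[0.06,0,0,0,0],[0.06,0,0.05,0,0],[0.06,0,0,0,0]]' >/dev/null; python3 t.py
```

```text
TILT [-0.083  -0.0036] [0.536 0.014 0.394] [ 0.023  0.249  1.805 -0.002  1.171 -0.125]
```

```bash
python3 -m jog '[[0.06,0,-0.04,0,0],[0.06,0,0,0,0],[0.06,0,0.05,0,0],[0.06,0,0,0,0],[0.06,0,-0.04,0,0],[0.06,0,0,0,0],[0.06,0,0.05,0,0],[0.06,0,0,0,0],[0.06,0,-0.04,0,0],[0.06,0,0,0,0],[0.06,0,0.05,0,0],[0.06,0,0,0,0],[0.06,0,-0.03,0,0],[0.06,0,0,0,0],[0.06,0,0.05,0,0],[0.06,0,0,0,0]]' >/dev/null; python3 t.py;python3 -m jog '[[0.06,0,-0.04,0,0],[0.06,0,0,0,0],[0.06,0,0.05,0,0],[0.06,0,0,0,0],[0.06,0,-0.04,0,0],[0.06,0,0,0,0],[0.06,0,0.05,0,0],[0.06,0,0,0,0],[0.06,0,-0.04,0,0],[0.06,0,0,0,0],[0.06,0,0.05,0,0],[0.06,0,0,0,0],[0.06,0,-0.03,0,0],[0.06,0,0,0,0],[0.06,0,0.05,0,0],[0.06,0,0,0,0]]' >/dev/null; python3 t.py
python3 - <<'E'
from h import *
dtip([.6105,.0655,.1],0.175,.165)
E
```

```text
TILT [-0.0484 -0.0028] [0.546 0.014 0.399] [ 0.023  0.25   1.792 -0.002  1.148 -0.125]
TILT [-0.0159 -0.002 ] [0.556 0.014 0.401] [ 0.023  0.255  1.781 -0.002  1.122 -0.125]
t 44.15 tip [0.5534 0.0138 0.2358] d_tool [-0.0426  0.1348  0.0663] twist -0.026 tilt [-0.016 -0.002] w 0.0603 F [-0.7  0.5 -0.1] q6 -0.12
```

```bash
python3 -m jog '[[0.06,-0.01,0.02,0.014,-0.026],[0.06,-0.01,0.025,0.014,0],[0.06,-0.01,0.025,0.014,0],[0.06,-0.01,0.025,0.014,0],[0.06,-0.003,0.02,0.007,0],[0.06,0,0,0,0]]' >/dev/null
python3 - <<'E'
from h import *
dtip([.6105,.0655,.06],0.175,.165)
c=shot("wrist"); save(c,"w28.png",None,1.5)
E
```

```text
t 44.75 tip [0.6179 0.0688 0.1363] d_tool [ 0.0019  0.0764 -0.0076] twist -0.0 tilt [-0.003 -0.001] w 0.0601 F [-1.2  0.6 -0.5] q6 -0.06
```

View pics/w28.png

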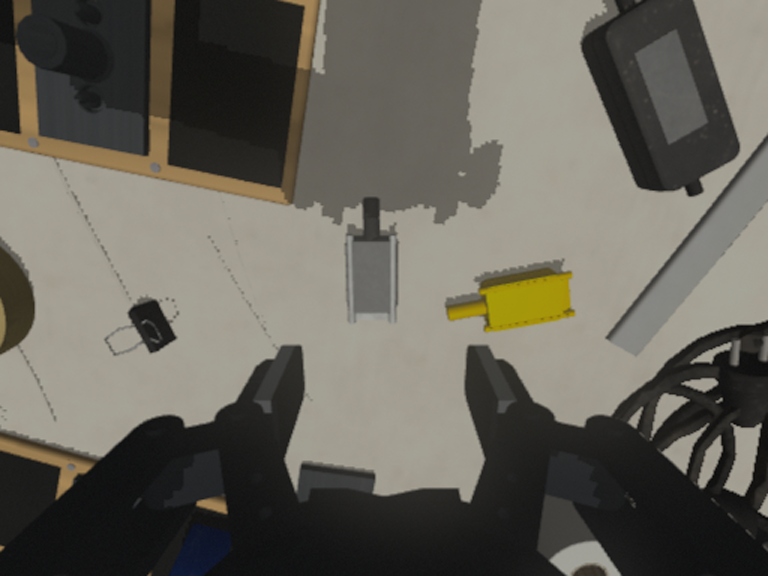

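Run:
```python
from h import *
c=shot("wrist"); save(c,"w28a.png",(220,125,290,225),6)
```

```text
(no output)
```

View pics/w28a.png

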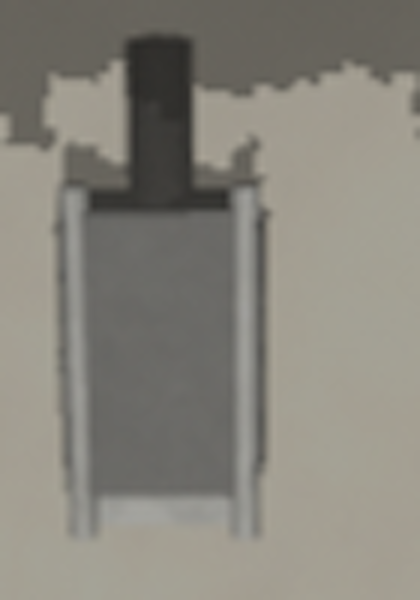

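Run:
```python
from h import *
c=shot("wrist")
corners(c,[(88,208),(232,208),(232,495),(97,495)],6,(220,125),.016)
corners(c,[(62,190),(258,187),(262,537),(70,537)],6,(220,125),.010)
corners(c,[(160,38)],6,(220,125),.010)
dtip([.6105,.0655,.06],0.175,.165)
```

```text
[[595.5, 86.1], [617.8, 90.0], [626.4, 42.2], [604.3, 38.3]] mean [0.611  0.0642] len [np.float64(22.6), np.float64(48.6), np.float64(22.4), np.float64(48.6)] ang [9.9, -79.9, -170.1, 100.3]
[[590.8, 86.9], [621.6, 92.8], [633.3, 33.0], [600.9, 27.3]] mean [0.6116 0.06  ] len [np.float64(31.4), np.float64(60.9), np.float64(32.9), np.float64(60.4)] ang [10.8, -79.0, -170.1, 99.6]
[[602.3, 113.4]] mean [0.6023 0.1134] len [np.float64(0.0)] ang [0.0]
t 44.9 tip [0.6185 0.0682 0.1386] d_tool [ 0.0011  0.0786 -0.0085] twist -0.001 tilt [ 0.001 -0.001] w 0.0601 F [-0.3  0.2 -0.3] q6 -0.07
```

```bash
python3 -m jog '[[0.048,0.001,0.02,-0.008,0],[0.048,0,0.03,0,0],[0.048,0,0.02,0,0],[0.048,0,0,0,0]]' >/dev/null
python3 - <<'E'
from h import *
dtip([.611,.0645,.013],0.175,.165)
E
```

```text
t 45.3 tip [0.6149 0.0645 0.077 ] d_tool [-0.0008  0.0639 -0.0046] twist -0.002 tilt [ 0.012 -0.   ] w 0.0479 F [-0.2 -0.   0.2] q6 -0.07
```

```bash
python3 -m jog '[[0.048,0,0.02,-0.0045,0],[0.048,0,0.02,0,0],[0.048,0,0.01,0,0],[0.048,0,0,0,0]]' >/dev/null
python3 - <<'E'
from h import *
dtip([.611,.0645,.013],0.175,.165)
c=shot("wrist"); save(c,"w29.png",None,1.5)
E
```

```text
t 45.7 tip [0.6157 0.063  0.0347] d_tool [-0.0024  0.0216 -0.0048] twist -0.004 tilt [0.021 0.001] w 0.0483 F [-0.1  0.9  0.4] q6 -0.07
```

View pics/w29.png

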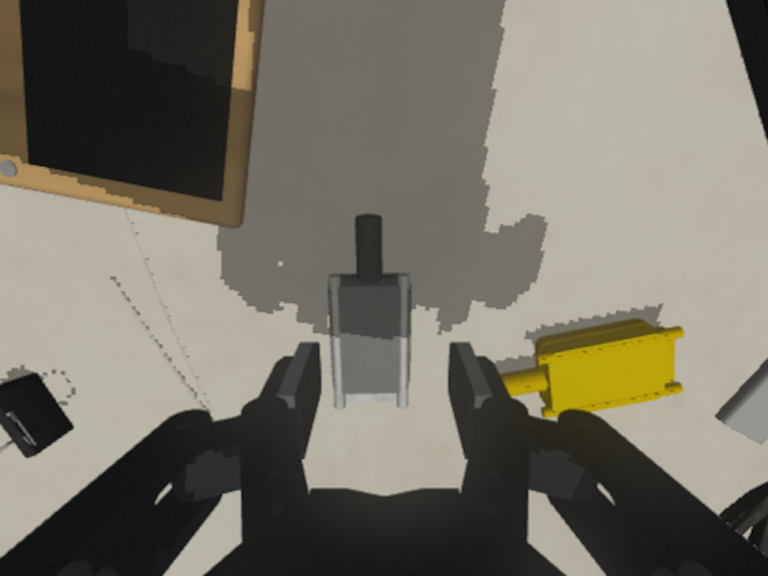

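Run:
```python
from h import *
c=shot("wrist")
P=ray(c,np.array([[502,385],[490,375]])/1.5,.008); print(P.round(4))
u=np.array([np.cos(.175),np.sin(.175)]);v=np.array([-u[1],u[0]])
for p in P: d=p[:2]-np.array([.611,.0645]); print("along jaw",d@u,"along y",d@v)
dtip([.611,.0645,.013],0.175,.165)
```

```text
[[0.6739 0.0479 0.008 ]
 [0.6673 0.052  0.008 ]]
along jaw 0.05909573800560746 along y -0.0273144157173507
along jaw 0.05328846314692063 along y -0.022103738525134625
t 45.8 tip [0.6165 0.0631 0.0356] d_tool [-0.0024  0.0224 -0.0057] twist -0.004 tilt [0.023 0.001] w 0.0478 F [ 0.7  0.3 -0.3] q6 -0.07
```

```bash
python3 -m jog '[[0.048,-0.0024,0.008,-0.0055,0],[0.048,0,0.01,0,0],[0.048,0,0,0,0]]' >/dev/null
python3 - <<'E'
from h import *
dtip([.611,.0645,.013],0.175,.165)
E
```

```text
t 46.1 tip [0.6122 0.0649 0.0189] d_tool [ 0.0001  0.0059 -0.0014] twist -0.004 tilt [0.027 0.001] w 0.0481 F [-0.4 -0.2  0.9] q6 -0.07
```

```bash
python3 -m jog '[[0.048,0,0.005,-0.001,0],[0.04,0,0,0,0],[0.02,0,0,0,0],[0.02,0,0,0,0],[0.02,0,0,0,0],[0.02,0,0,0,0],[0.02,0,0,0,0]]' 40
python3 - <<'E'
from h import *
dtip([.611,.0645,.013],0.175,.165)
E
```

```text
time: 46.8
position: [0.6072, 0.0646, 0.1787]
ee_rot: [-0.534, 0.448, -0.462, 0.547]
contact_force: [0.3, 0.1, 0.1]
width: 0.0328
t 46.8 tip [0.6116 0.0648 0.0138] d_tool [ 0.0002  0.0008 -0.0007] twist -0.003 tilt [0.027 0.001] w 0.0328 F [0.3 0.1 0.1] q6 -0.07
```

```bash
python3 -m jog '[[0.02,0,-0.01,0,0],[0.02,0,-0.02,0,0],[0.02,0,-0.03,0,0],[0.02,0,-0.03,0,0],[0.02,0,-0.03,0,0],[0.02,0,-0.01,0,0],[0.02,0,0,0,0]]'
python3 - <<'E'
from h import *
dtip([.356,-.165,.15],-.184,.165)
c=shot("wrist"); save(c,"w30.png",None,1.5)
E
```

```text
time: 47.5
position: [0.6029, 0.0644, 0.3156]
ee_rot: [-0.535, 0.449, -0.462, 0.547]
contact_force: [-0.2, 0.9, -0.9]
width: 0.0328
t 47.5 tip [0.6072 0.0645 0.1507] d_tool [ 0.1833 -0.006  -0.2866] twist 0.355 tilt [0.026 0.001] w 0.0328 F [-0.2  0.9 -0.9] q6 -0.07
```

View pics/w30.png

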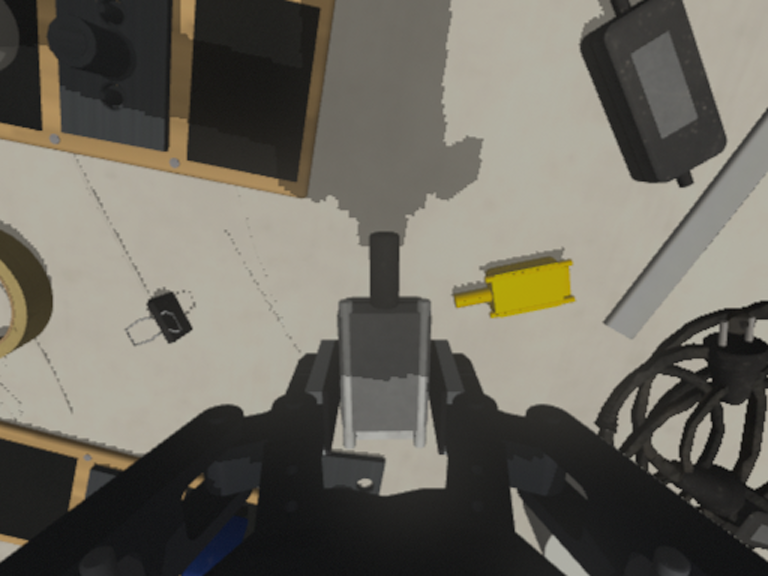

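```bash
python3 -m jog '[[0.02,0,0,0,0.12],[0.02,0,0,0,0.12],[0.02,0,0,0,0.115],[0.02,0.018,0,-0.013,0],[0.02,0.025,0,-0.018,0],[0.02,0.025,0,-0.018,0],[0.02,0.025,0,-0.018,0],[0.02,0.025,0,-0.018,0],[0.02,0.025,0,-0.018,0],[0.02,0.025,0,-0.018,0],[0.02,0.025,0,-0.018,0],[0.02,0.025,0,-0.018,0],[0.02,0.018,0,-0.012,0],[0.02,0,0,0,0]]'
python3 - <<'E'
from h import *
dtip([.3548,-.1818,.1],-.184,.165)
c=shot("wrist"); save(c,"w31.png",None,1.5)
E
```

```text
time: 48.95
position: [0.3751, -0.1384, 0.2905]
ee_rot: [-0.45, 0.549, -0.544, 0.448]
contact_force: [-0.6, -0.4, -1.0]
width: 0.0327
t 48.95 tip [ 0.3739 -0.1377  0.1255] d_tool [ 0.0471  0.0254 -0.01  ] twist -0.012 tilt [-0.007  0.005] w 0.0327 F [-0.6 -0.4 -1. ] q6 -0.16
```

View pics/w31.png

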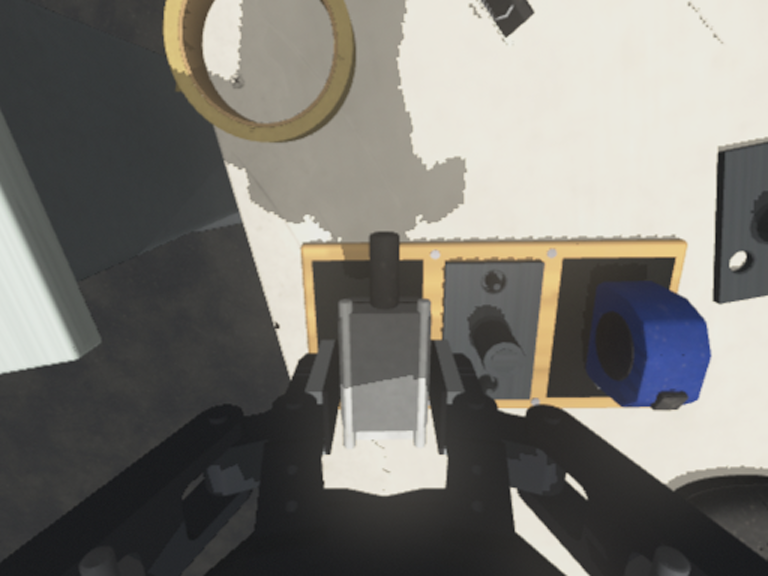

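```bash
python3 -m jog '[[0.02,0.015,0.01,-0.003,-0.012],[0.02,0.018,0.015,-0.004,0],[0.02,0.013,0.02,-0.003,0],[0.02,0,0.02,0,0],[0.02,0,0,0,0]]'
python3 - <<'E'
from h import *
dtip([.3548,-.1818,.035],-.184,.165)
E
```

```text
time: 49.5
position: [0.3598, -0.1806, 0.2215]
ee_rot: [-0.453, 0.546, -0.541, 0.452]
contact_force: [0.2, 0.1, -0.2]
width: 0.0326
t 49.5 tip [ 0.3589 -0.1797  0.0565] d_tool [ 0.0029  0.0215 -0.0035] twist 0.001 tilt [-0.006  0.006] w 0.0326 F [ 0.2  0.1 -0.2] q6 -0.29
```

```bash
python3 -m jog '[[0.02,0.0028,0.012,-0.0035,0],[0.02,0,0.01,0,0],[0.02,0,0.007,0,0],[0.02,0,0,0,0]]'
python3 - <<'E'
from h import *
dtip([.3548,-.1818,.022],-.184,.165)
c=shot("wrist"); save(c,"w32.png",None,1.5)
E
```

```text
time: 49.9
position: [0.3581, -0.1814, 0.1915]
ee_rot: [-0.453, 0.546, -0.54, 0.453]
contact_force: [0.1, -0.2, -0.2]
width: 0.0328
t 49.9 tip [ 0.3572 -0.1804  0.0265] d_tool [ 0.0019  0.0046 -0.0021] twist 0.003 tilt [-0.006  0.006] w 0.0328 F [ 0.1 -0.2 -0.2] q6 -0.3
```

View pics/w32.png

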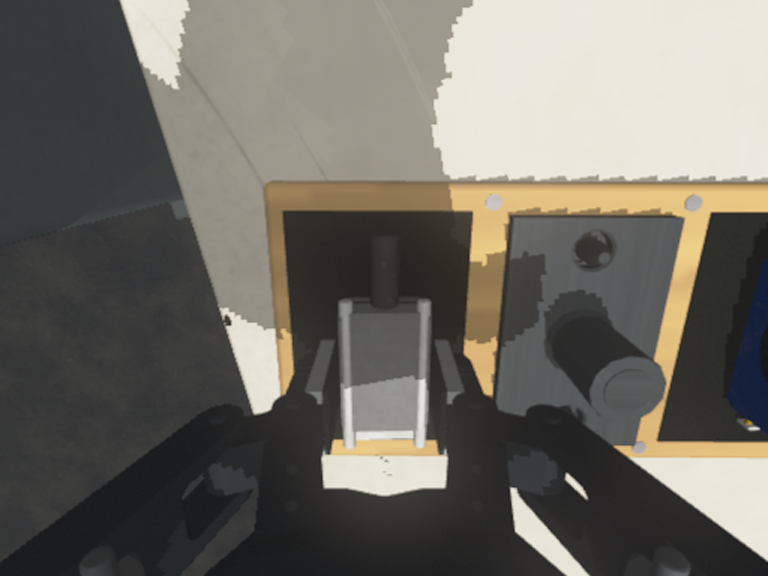

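Run:
```python
from h import *
c=shot("wrist")
a=ray(c,np.array([[385,236]])/1.5,.023)[0];b=ray(c,np.array([[385,446]])/1.5,.023)[0]
print(a,b,"mid",(a+b)/2,np.linalg.norm(a-b))
P=ray(c,np.array([[285,211],[472,211]])/1.5,.008); m=P.mean(0); print(P, "pad ctr from edge",m[:2]+np.array([-.183,-.983])*.05)
```

```text
[ 0.36719946 -0.13257388  0.023     ] [ 0.35180226 -0.21682968  0.023     ] mid [ 0.35950086 -0.17470178  0.023     ] 0.0856511139684481
[[ 0.33189906 -0.1197549   0.008     ]
 [ 0.39984801 -0.13216672  0.008     ]] pad ctr from edge [ 0.35672354 -0.17511081]
```

Well centred within ~3 mm. Lower and release.

```bash
python3 -m jog '[[0.02,0,0.003,-0.002,0],[0.02,0,0.0015,0,0],[0.02,0,0,0,0]]'
```

```text
time: 50.3
position: [0.3568, -0.1812, 0.1884]
ee_rot: [-0.453, 0.545, -0.541, 0.453]
contact_force: [0.3, -0.2, 0.6]
width: 0.033
```

```bash
python3 -m jog '[[0.02,0,0.0015,0,0],[0.02,0,0,0,0]]'
```

```text
time: 50.5
position: [0.3569, -0.1813, 0.1872]
ee_rot: [-0.452, 0.545, -0.541, 0.453]
contact_force: [-0.4, -0.1, -0.5]
width: 0.0329
```

```bash
python3 -m jog '[[0.036,0,0,0,0],[0.04,0,0,0,0],[0.045,0,0,0,0],[0.045,0,0,0,0],[0.045,0,-0.01,0,0],[0.045,0,-0.02,0,0],[0.05,0,-0.03,0,0],[0.05,0,-0.03,0,0],[0.05,0,-0.03,0,0],[0.05,0,0,0,0]]'
python3 - <<'E'
from h import *
c=shot("wrist"); save(c,"w33.png",None,1.5); 
c=shot("side"); save(c,"s33.png",(110,110,320,260),3.8)
E
```

```text
time: 51.5
position: [0.3566, -0.1817, 0.3141]
ee_rot: [-0.453, 0.545, -0.541, 0.453]
contact_force: [1.0, 1.0, -0.4]
width: 0.05
```

View pics/w33.png

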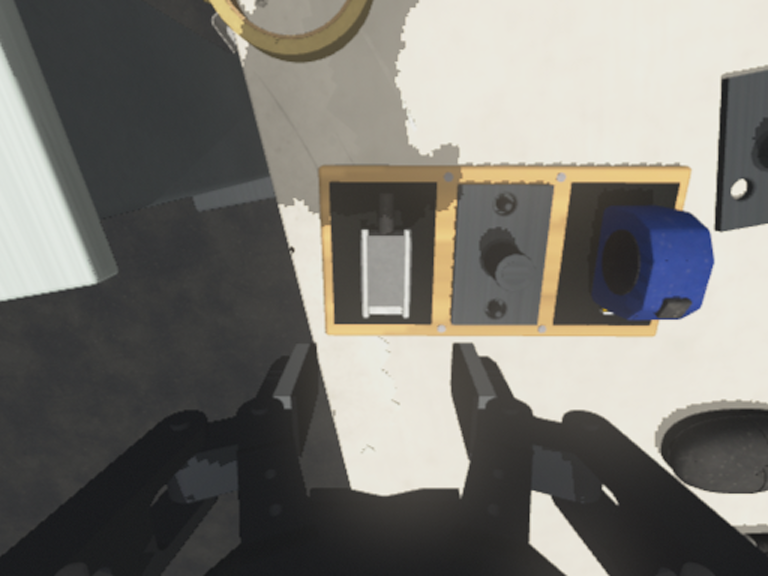

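View pics/s33.png

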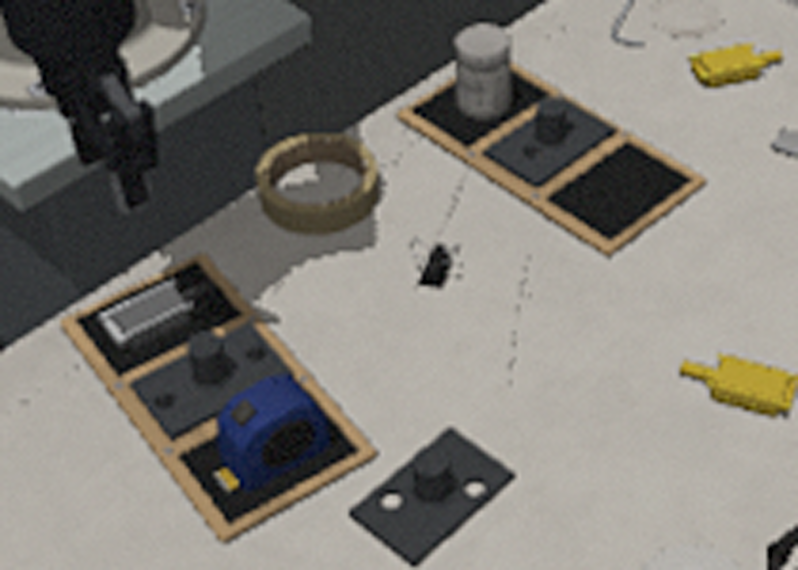

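Run:
```python
from h import *
c=shot("top"); save(c,"top5.png",(140,190,350,310),3.8)
c=shot("side"); save(c,"s34.png",(150,200,215,260),12)
c=shot("wrist"); save(c,"w34.png",(370,100,490,230),4.6)
```

```text
(no output)
```

View pics/top5.png

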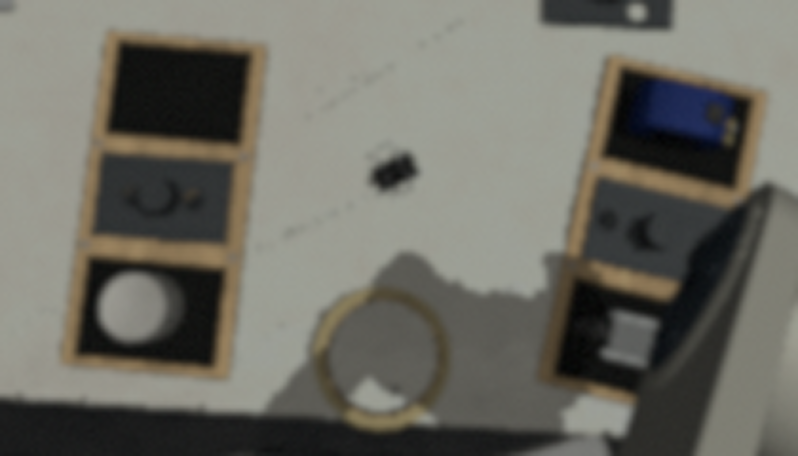

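View pics/s34.png

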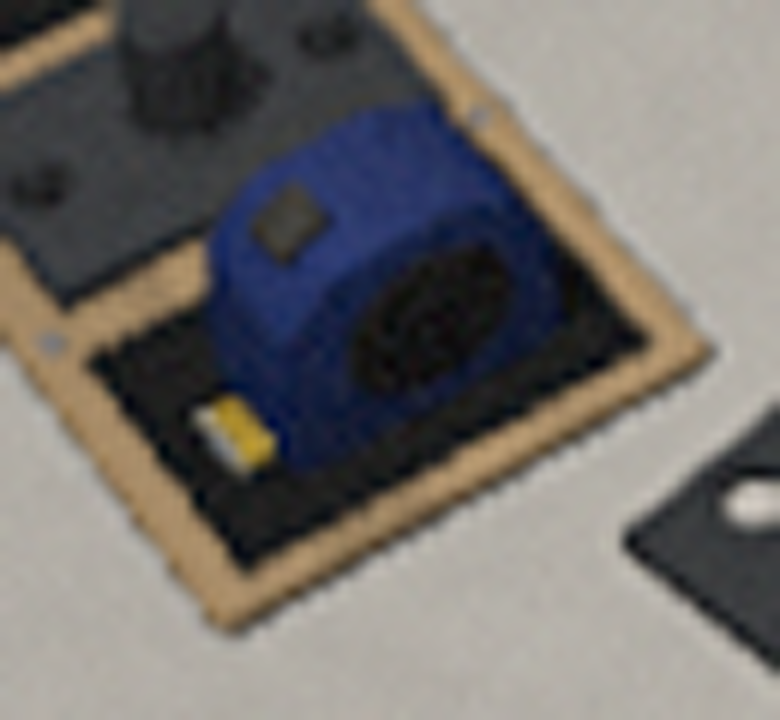

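View pics/w34.png

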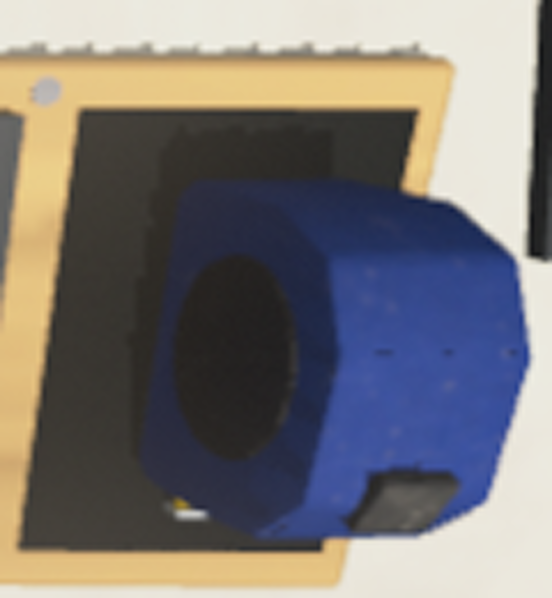

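Run:
```python
from h import *
c=shot("side")
print("pad");P=corners(c,[(90,360),(250,570),(650,340)],12,(150,200),.008)
pc=(P[0]+P[2])/2; u=np.array([.983,-.183]);v=np.array([.183,.983]); print("pad ctr",pc)
T=corners(c,[(305,465),(565,320)],12,(150,200),.009)
for t in T: print("board frame rel pad", (t-pc)@u,(t-pc)@v)
t=corners(c,[(237,435)],12,(150,200),.016)[0]; print("tab",(t-pc)@u,(t-pc)@v)
w=shot("wrist")
for uv,z in [((178,190),.008),((145,480),.015)]:
    t=corners(w,[uv],4.6,(370,100),z)[0]; print("w -x face",(t-pc)@u,(t-pc)@v)
Pw=corners(w,[(80,112),(417,112),(18,548)],4.6,(370,100),.008); print("pad wrist",(Pw[1]+Pw[2])/2)
tp=shot("top")
j=corners(tp,[(133,307)],3.8,(140,190),.074)[0]
A=corners(tp,[(86,258),(226,272),(214,368),(74,352)],3.8,(140,190),.008)
js=corners(c,[(482,40)],3.8,(110,110),.074)
```

```text
pad
[[467.5, -243.5], [533.9, -255.6], [550.7, -159.8]] mean [ 0.5174 -0.2196] len [np.float64(67.4), np.float64(97.2), np.float64(118.0)] ang [-10.3, 80.0, -134.8]
pad ctr [ 0.50909374 -0.20165679]
[[522.5, -231.2], [534.1, -168.8]] mean [ 0.5283 -0.2   ] len [np.float64(63.4), np.float64(63.4)] ang [79.5, -100.5]
board frame rel pad 0.018621527732772033 -0.02653380103402941
board frame rel pad 0.018532993671810386 0.03682794514612779
[[511.0, -238.4]] mean [ 0.511  -0.2384] len [np.float64(0.0)] ang [0.0]
tab 0.008571444706317714 -0.0357473347394843
[[504.2, -168.3]] mean [ 0.5042 -0.1683] len [np.float64(0.0)] ang [0.0]
w -x face -0.010924844105886072 0.031842103997052104
[[492.3, -229.8]] mean [ 0.4923 -0.2298] len [np.float64(0.0)] ang [0.0]
w -x face -0.01133330737942342 -0.030767518996635605
[[484.7, -148.4], [552.7, -160.9], [466.5, -245.0]] mean [ 0.5013 -0.1848] len [np.float64(69.1), np.float64(120.4), np.float64(98.2)] ang [-10.3, -135.7, 79.4]
pad wrist [ 0.50961911 -0.2029144 ]
[[359.3, 163.1]] mean [0.3593 0.1631] len [np.float64(0.0)] ang [0.0]
[[390.0, 213.5], [386.2, 113.4], [320.2, 115.8], [325.1, 214.6]] mean [0.3554 0.1643] len [np.float64(100.1), np.float64(66.0), np.float64(98.9), np.float64(64.8)] ang [-92.2, 177.9, 87.1, -1.0]
[[361.2, 163.8]] mean [0.3612 0.1638] len [np.float64(0.0)] ang [0.0]
```

Run:
```python
from cell import env
print(env.observe()["time"]); print(env.close_job())
```

```text
51.9
the job is handed in; nothing more can be done
None
```

Both kits are made up and the job was handed in at 51.9 s of the 120 s allowed; it reported no verdict.

- **Flanges:** The wide-hole and narrow-hole flanges are each over their own board's pins. In the wrist and side pictures both look flat on the board. I did not measure their height or tilt. The diagonal flange was never touched and lies off both boards.
- **Tape measure:** It stands on its edge on the far pad of the wide-pin board. I measured it about 2–4 mm off the pad centre along the board and 1 mm across it.
- **Connector:** The grey connector lies flat on the near pad of the wide-pin board. It was about 3 mm off centre just before I let go; after release I checked it only by eye.
- **Jar:** It stands upright on the near pad of the narrow-pin board, about 4 mm off centre in the top view and about 6 mm in the side view.

**Problems on the way:**
- **Tool tilt:** The tool slowly tilted, up to about 0.15 rad, while I carried the jar and the tape measure. I worked this back to almost nothing before gripping the connector. The jar and tape measure settled upright once released.
- **Measurement disagreement:** The wrist camera's board positions were out by about 2 mm against the real pins, so I corrected by eye through the flange holes.
- **Contact force:** The highest force I saw was about 42 N up on the wrist, when the narrow flange touched down. That was the held flange, not the gripper body, and it is under the 120 N wrist limit.

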